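# Load and lock a shaking block heater

## Task

Get the shaking block heater on the hood bench ready for a run: open its hold-down frame, seat every aluminium block that stands on the bench flat and square in a bay of its own, and shut the frame over them. Then, with the frame down, turn the black wing knob backwards (anticlockwise) until its thread start clicks and the screw drops, and turn it clockwise until it is fully home. Leave the other things on the bench where they are.

Things in the scene. Friction and masses are not known exactly. Their poses are not given: they have to be found in the camera images.
- heater: Grey shaking block heater with a white rim, 236 mm (its x) by 320 mm (its y), deck 80 mm above the bench; fixed. Origin at bench level below the middle bay's centre; x points from its front (robot side) to its rear, z up. Place and yaw vary.
- bay1 (a point): Centre of the floor of the left (+y) of three open rectangular bays in the deck, in a row along the heater's y, 80 mm apart. Each is 95 mm (x) by 67 mm (y), 22 mm deep, its floor 58 mm above the bench; axes as the heater's. Any block fits any bay, either way round.
- bay2 (a point): Centre of the floor of the middle bay.
- bay3 (a point): Centre of the floor of the right (-y) bay.
- block1_center (a point): Middle (36 mm up) of an aluminium block, 0.3 to 0.6 kg: body 90 mm (its x) by 62 mm (its y) by 40 mm high, chamfered foot, two rows of four wells; on top, along its x, a lifting rib 62 mm long, 12 mm thick, from 40 to 72 mm above the underside: grip it there. Two or three of the four blocks are present (None: absent), upright on the bench left and right of the heater, at any yaw.
- block2_center (a point): The same point of a second, identical block (or None: absent). Seated in a bay, a block's underside lies on the bay floor and its rib rises 50 mm above the deck.
- block3_center (a point): The same point of a third, identical block (or None: absent).
- block4_center (a point): The same point of a fourth, identical block (or None: absent).
- frame (a joint): Angle of the hold-down frame, an open rectangle of 10 mm steel bar, 282 mm wide, hinged at the heater's rear. 0: shut, level, its pressure bar 3 mm or less over the ribs of seated blocks; grows as the front rises, to 1.8 (leaning back past upright). Stiff: stays where it is left (at most 8 N at the handle). Starts at 0 to 0.6, over the bays; from 1.6 on the bays are clear.
- frame_hinge (a point): Middle of the frame's hinge line, which runs along the heater's y, 138 mm above the bench and 82 mm behind the bay centres; axes as the heater's.
- frame_handle (a point): Middle of the grip of the frame's black bow handle: a round 12 mm bar, 100 mm long, along the hinge's direction, 193 mm from the hinge line, 45 mm left (+y) of the frame's middle, 29 mm clear of the front bar. Shut, it lies level, 138 mm above the bench. Fingers pointing down and closed across the bar can hold it all the way: it turns between them.
- wing_knob (a joint): Turn of the black wing knob of the captive screw in the frame's front bar; positive is clockwise from above (tightening), -1.15 to 1.8. Starts between -0.35 and 0.15, riding on the crest of its thread: forward it jams near 0.3. Turned back beyond -0.95 its thread start clicks and the screw drops 8 mm once the grip lets it; then it turns forward to its end, 1.8. Takes 0.06 N m.
- knob_drop (a joint): How far the captive screw has dropped (m): 0 while it rides on the crest of the thread, 0.008 once the thread start has clicked in.
- knob_grip (a point): Point on the knob's axis at the height to grip, 70 mm right (-y) of the frame's middle and 150 mm from the hinge line. The wing is a bar 62 mm long (this point's x), 13 mm thick (its y), from 18 mm below this point to 12 mm above, on a hub 38 mm wide. z points up when the frame is shut; the point is then 186 mm above the bench, 178 mm after the drop.
- beaker: A 90 mm tall, 68 mm wide glass beaker standing left; leave it alone. Origin: middle of its underside.
- watch_glass: A shallow 90 mm glass dish lying right; leave it alone. Origin: middle of its underside.
- reagent: A 190 mm tall amber reagent bottle standing back left; leave it alone. Origin: middle of its underside.
- vial_rack: A grey rack, 80 x 160 mm, 82 mm tall with its white capped vials, back right; leave it alone. Origin: middle of its underside.
- timer: A white bench timer, 50 x 70 x 22 mm, lying right; leave it alone. Origin: middle of its underside.
- spatula: A 200 mm steel spatula lying front left; leave it alone. Origin: its middle.
- jar: A white 75 mm tall jar with black lid, 66 mm wide, right; leave it alone. Origin: middle of its underside.
There are look-alikes about, which are no part of the job. Leave any pink or turquoise look-alike of the part that bears block1_center alone.

How it is judged (in metres and radians):
On the way, in this order (a step that is already met when the one before it is completed fails the run):
1. every block present is seated flat and square in a bay (((horizontal distance between block1_center and bay1 below 0.006 m and z of block1_center in the frame of bay1 between 0.032 and 0.0395 m and angle between the x axis of block1_center and the x axis of bay1, either way round below 0.09 rad) or (horizontal distance between block1_center and bay2 below 0.006 m and z of block1_center in the frame of bay2 between 0.032 and 0.0395 m and angle between the x axis of block1_center and the x axis of bay2, either way round below 0.09 rad) or (horizontal distance between block1_center and bay3 below 0.006 m and z of block1_center in the frame of bay3 between 0.032 and 0.0395 m and angle between the x axis of block1_center and the x axis of bay3, either way round below 0.09 rad)) and angle between each of block1_center, block2_center, block3_center, block4_center's own z axis and vertical below 0.05 rad and ((horizontal distance between block2_center and bay1 below 0.006 m and z of block2_center in the frame of bay1 between 0.032 and 0.0395 m and angle between the x axis of block2_center and the x axis of bay1, either way round below 0.09 rad) or (horizontal distance between block2_center and bay2 below 0.006 m and z of block2_center in the frame of bay2 between 0.032 and 0.0395 m and angle between the x axis of block2_center and the x axis of bay2, either way round below 0.09 rad) or (horizontal distance between block2_center and bay3 below 0.006 m and z of block2_center in the frame of bay3 between 0.032 and 0.0395 m and angle between the x axis of block2_center and the x axis of bay3, either way round below 0.09 rad)) and ((horizontal distance between block3_center and bay1 below 0.006 m and z of block3_center in the frame of bay1 between 0.032 and 0.0395 m and angle between the x axis of block3_center and the x axis of bay1, either way round below 0.09 rad) or (horizontal distance between block3_center and bay2 below 0.006 m and z of block3_center in the frame of bay2 between 0.032 and 0.0395 m and angle between the x axis of block3_center and the x axis of bay2, either way round below 0.09 rad) or (horizontal distance between block3_center and bay3 below 0.006 m and z of block3_center in the frame of bay3 between 0.032 and 0.0395 m and angle between the x axis of block3_center and the x axis of bay3, either way round below 0.09 rad)) and ((horizontal distance between block4_center and bay1 below 0.006 m and z of block4_center in the frame of bay1 between 0.032 and 0.0395 m and angle between the x axis of block4_center and the x axis of bay1, either way round below 0.09 rad) or (horizontal distance between block4_center and bay2 below 0.006 m and z of block4_center in the frame of bay2 between 0.032 and 0.0395 m and angle between the x axis of block4_center and the x axis of bay2, either way round below 0.09 rad) or (horizontal distance between block4_center and bay3 below 0.006 m and z of block4_center in the frame of bay3 between 0.032 and 0.0395 m and angle between the x axis of block4_center and the x axis of bay3, either way round below 0.09 rad))), for 0.2 s.
2. the frame is shut over the seated blocks (all of step 1 and value of joint frame below 0.06 rad), for 0.2 s.
3. with the frame shut, the knob is turned back until its thread start clicks and the screw drops (value of joint frame below 0.06 rad and value of joint knob_drop above 0.006 m and value of joint wing_knob below 0 rad), for 0.1 s.
4. the knob is turned forward until it is home (value of joint frame below 0.06 rad and value of joint knob_drop above 0.006 m and value of joint wing_knob above 1.5 rad), for 0.1 s.
At the end, for the whole second after the job is handed in: Every block present lies in a bay of its own (within 6 mm of its centre, underside within 3.5 mm of the floor, within 0.05 rad of level and 0.09 rad of square), the frame is shut (below 0.06 rad), and the knob has dropped in (over 6 mm) and is turned home (beyond 1.5 rad) (all of step 1 and all of step 4); the robot touches nothing.
It fails at once if a bystander is pushed more than 40 mm or knocked over (distance of any of beaker, watch_glass, reagent, vial_rack, timer, spatula, jar from where it was at the start of the episode above 0.04 m or angle between any of beaker, watch_glass, reagent, vial_rack, timer, jar's own z axis and vertical above 0.6 rad).
Of block1, block2, block3, block4 only 2 to 3 are there at a start; the rules pass over those that are not, and their reading is None.
At some moment in a run one of block1, block2, block3, block4 may be knocked a few centimetres aside while the robot is not near it.
Once in a run the grip may slacken for a moment while it holds something.
It also fails if it takes over 200 s, if anything falls off the work surface, if the arm or the gripper's body presses on something with over 40 N, if the wrist force passes 120 N, or if a joint passes its speed limit or range.

## Robot

A 7-joint arm with a two-finger parallel gripper is mounted at the origin on the work surface. World frame = base frame: x ahead of the robot, y to its left, z up, the work surface at z = 0. Lengths are in mm, angles in rad, forces in N, time in s.
With the tool pointing down it reaches from about 425 to 800 mm from the base axis. Payload 8.3 kg.
Tool frame: the origin (TCP) lies at the very end of the fingers, on their centre line; the grasp point (between the pads) lies 19 mm behind it (manip.tcp_to_grasp is the distance from the TCP to the grasp point, in mm); x points along the fingers, y is the direction in which the jaws open and shut, and the axes are right-handed (so a half turn about x gives the same grasp; the last joint's range is limited). The gripper opens to 85 mm and grips with 20 to 120 N. Pads are 22 mm wide; open, the fingers measure 114 mm over their backs; the gripper's body (76 mm by 85 mm) begins 54 mm behind the grasp point. The pads swing forward as they close: fully open they stand 13 mm farther back than shut.
Start: joints at [1.2, 0.383, 0.016, 1.37, -0.006, 1.388, -0.046], TCP at [189.389, -595.596, 231.279] pointing down, gripper open.
Joint ranges: [-2.95, 2.95], [-0.25, 2.06], [-1.52, 1.56], [0.18, 2.33], [-1.44, 4.58], [0.02, 2.06], [-3.01, 3.01]. Speed limits (rad/s): [2.39, 2.39, 3.01, 3.01, 3.14, 3.14, 3.14].

## Interface

Orientations are given as a rotation vector (axis times angle).
In Python, from plant import monitor, viewer, manip, models gives the robot as it stands. The module is installed in compiled form; this text tells all that it offers.
- The arm moves only by the tool apply_moves, never from a script. Its argument "rows" is a list of rows, each an object with "slide": the shift along the tool's x, y, z in units of 25 mm (1.0 is 25 mm), a list of three; "roll": the turn about the tool's x in rad; "hand": the gripper's target within -1 to 1 (fully open at 1, half-way at 0, shut at -1). A call has exactly 8 rows; each row is the pose to reach, as a shift and turn from the pose measured when the call began, along the tool's axes at that moment; what a row does not reach only later rows make up. A row lasts 1/10 s, in which the tool goes at most 50 mm and 8.59 degrees, less where a joint would pass 70% of its speed; a pose out of reach is approached as far as the arm can. A call with a gripper value outside its range is refused whole. The fingers move at their own pace and stop on an object; "force" is the grip in N (left out, the last holds). Time passes only in rows, so rows that repeat a pose let the fingers close, or fill a call up. It gives the time, the measured TCP pose, the force and the opening at its end, in the units of the state.
- monitor.state(): the state, without advancing time (a new reading comes with each control period).
- viewer.grab_frame(name): name is "scene" or "top" or "wrist"; returns a dict with "pixels" (480x640x3 uint8, red, green, blue), "fx", "fy", "cx", "cy" (pixels), "rvec" (rotation vector, rad) and "tvec" (3), from world to camera coordinates, as OpenCV has them. Camera axes: x right, y down, z forward; pixel columns grow to the right and rows downward; lengths in mm; the calibration is good to about 2 mm. A picture is of the moment at which its call begins. There is no depth.
- manip.close_job(): hands the job in, once; it reports no verdict.
Trained networks look in a picture, given as the dict that the camera call returned (one of the last four; its "shot" number tells which), for a name from the list of things; names that differ only in an ending like _2 or _b are one class to them, and where a whole thing is asked for, a point or a joint stands for the part that bears it (a point fixed in the world has none). Each returns a list of dicts, best first, with "conf" (0 to 1); they miss things now and then, are a little off and sometimes report something else, mostly with a low value. They report only what shows in the picture. A call takes as long as a camera call. They do not tell look-alikes from the thing itself.
- models.boxes_of(picture, thing): "box" ([left, top, width, height] as shares, 0 to 1, of the picture: columns of its width, rows of its height, round what is visible of it).
- models.cut_out(picture, thing): "region" (480x640 bool, what is visible of it) and "box" ([left, top, width, height] as shares, 0 to 1, of the picture: columns of its width, rows of its height, round what is visible of it).
- models.mark_of(picture, thing): "position" ([column, row] as shares, 0 to 1, of the picture: columns of its width, rows of its height: a listed point, or the origin of a listed thing).
The state is a dict: "t": time; "joint_pos": joint angles; "joint_velocities": joint speeds; "tau": joint torques, N m; "tool_pos": TCP position; "eef_rot": TCP orientation; "contact_force": force on the tool from outside, world axes, zero at the start; "moment": the same for the moment, N m; "width": opening from 0.0 (shut) to 1.0 (fully open).
Only numpy, scipy, OpenCV 4.12 (cv2) and the standard library are available. Lean on these libraries where they do the work, as an engineer would, in place of code of your own. Each camera call takes 0.05 s, during which the arm holds its last target. There are 200 camera calls.

## Working session

There is one attempt and no reset: what is moved stays moved. The work goes in short steps, Python scripts to look and compute and a tool call to move; the robot and the scene stay as the last step left them, time stands still between calls to the robot, and variables do not carry over. Pictures are saved under pics/ and viewed, about 12 in all and at most 16, crops included, and the job is handed in when it is done.

Besides the shell and the picture viewer there is one more tool, called after ">>>" as name(argument=value, ...) on one line, values as JSON. apply_moves: Moves the arm, as the interface text tells. Its arguments: {"type":"object","properties":{"rows":{"type":"array"},"force":{"type":"number"}},"required":["rows"]}

```bash
mkdir -p pics; cat > h.py <<'E'
import numpy as np, cv2
from scipy.spatial.transform import Rotation as R
from plant import monitor, viewer, manip, models
def ray(p,uv):
    Rm=R.from_rotvec(p['rvec']).as_matrix(); t=np.array(p['tvec'])
    d=Rm.T@np.array([(uv[0]-p['cx'])/p['fx'],(uv[1]-p['cy'])/p['fy'],1]); return -Rm.T@t,d
def atz(p,uv,z):
    o,d=ray(p,uv); return o+d*(z-o[2])/d[2]
def proj(p,X):
    return cv2.projectPoints(np.float64(X).reshape(-1,1,3),np.float64(p['rvec']),np.float64(p['tvec']),np.array([[p['fx'],0,p['cx']],[0,p['fy'],p['cy']],[0,0,1.]]),None)[0].reshape(-1,2)
def px(m): return np.array(m['position'])*[640,480]
def save(p,n): cv2.imwrite('pics/'+n,np.ascontiguousarray(p['pixels'][:,:,::-1]))
E
python3 - <<'E'
from h import *
s=monitor.state();print(s)
for c in ['scene','top']:
    p=viewer.grab_frame(c);save(p,c+'0.png')
    o,_=ray(p,(0,0));print(c,o.round(),p['fx'])
    for th,z in [('heater',0),('bay1',58),('bay2',58),('bay3',58),('block1_center',36),('frame_hinge',138),('frame_handle',150),('knob_grip',186),('beaker',0),('watch_glass',0),('reagent',0),('vial_rack',0),('timer',0),('spatula',0),('jar',0)]:
        print(th,[(round(m['conf'],2),px(m).round(1).tolist(),atz(p,px(m),z)[:2].round().tolist()) for m in models.mark_of(p,th)[:5]])
E
```

```text
{'t': 0.0, 'joint_pos': array([ 1.20009858,  0.38422363,  0.01639543,  1.37113392, -0.00633941,
        1.38816793, -0.04649695]), 'joint_velocities': array([-0.00239623, -0.00013627, -0.00020224,  0.0002022 ,  0.00013866,
       -0.00031175, -0.00021714]), 'tau': array([ 4.81764182e-04, -6.27578974e+01,  8.44607335e-01, -3.71823299e+01,
        1.66275044e-02,  1.43210133e-02, -1.49538340e-05]), 'tool_pos': array([ 189.2406915 , -595.15592374,  230.2972193 ]), 'eef_rot': array([ 2.05597593,  0.32096052, -2.05657965]), 'contact_force': array([-0.31808695,  0.43404486,  0.56233011]), 'moment': array([ 0.01530023,  0.01668834, -0.01700477]), 'width': 0.9945838837415671}
scene [1089. -367. 1111.] 477.1956987454218
heater [(0.79, [352.0, 275.5], [560.0, 16.0])]
bay1 [(0.95, [351.8, 261.2], [550.0, 17.0]), (0.86, [320.4, 268.3], [531.0, -65.0]), (0.63, [384.5, 259.0], [583.0, 96.0]), (0.27, [148.1, 285.4], [376.0, -473.0])]
bay2 [(0.95, [351.8, 261.2], [550.0, 17.0]), (0.86, [320.4, 268.3], [531.0, -65.0]), (0.63, [384.5, 259.0], [583.0, 96.0]), (0.27, [148.1, 285.4], [376.0, -473.0])]
ba
[... 1641 characters left out ...]
89, [509.6, 266.0], [431.0, -599.0]), (0.86, [392.7, 237.3], [517.0, -284.0]), (0.6, [405.8, 290.6], [371.0, -313.0])]
frame_hinge [(0.79, [285.9, 188.3], [637.0, 1.0]), (0.35, [117.7, 262.8], [454.0, 431.0])]
frame_handle [(0.89, [256.6, 259.2], [453.0, 77.0])]
knob_grip []
beaker [(0.82, [117.2, 262.1], [472.0, 477.0]), (0.6, [304.1, 243.2], [512.0, -41.0])]
watch_glass [(0.85, [457.7, 250.8], [480.0, -468.0])]
reagent [(0.55, [183.6, 163.0], [750.0, 295.0])]
vial_rack [(0.74, [401.9, 161.0], [741.0, -324.0])]
timer [(0.82, [467.0, 303.4], [334.0, -485.0])]
spatula [(0.81, [116.3, 304.7], [355.0, 477.0]), (0.47, [183.5, 164.4], [746.0, 296.0])]
jar [(0.96, [461.8, 201.5], [620.0, -488.0])]
```

View pics/scene0.png

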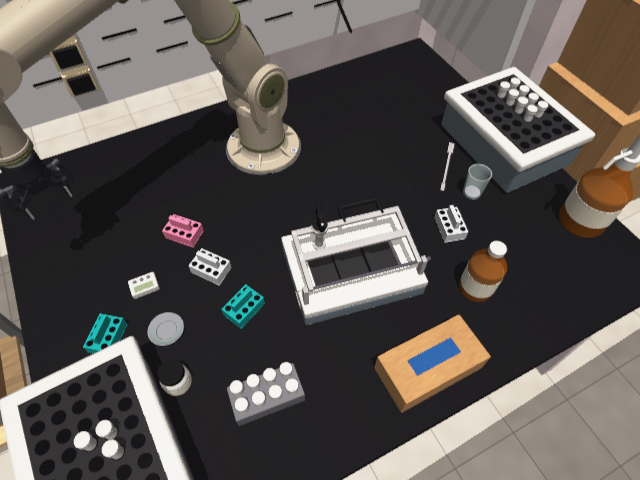

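View pics/top0.png

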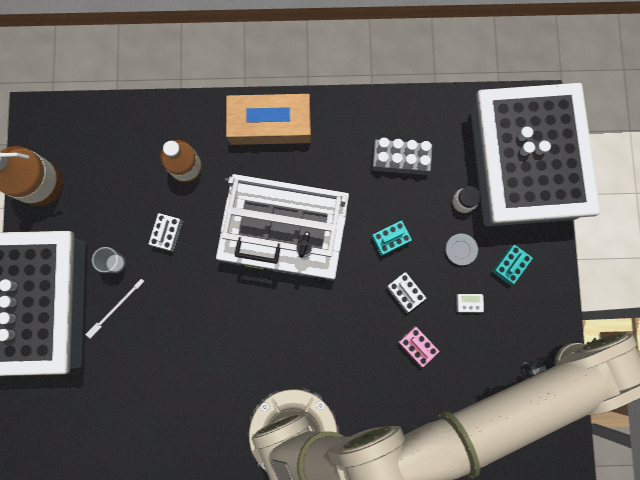

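The pictures show two genuine grey blocks, at top-camera pixels (406,291) and (166,232). The one pink and two turquoise blocks are look-alikes. The heater is at about (285,228), with the frame slightly raised. Next I fit the heater pose from the marks.

```bash
cat >> h.py <<'E'
def rz(a): return R.from_euler('z',a).as_matrix()
def hpt(h,P): return rz(h[2])@np.array(P,float)+[h[0],h[1],0]
def framept(h,a,r,y,dz=0):  # r from hinge toward front, dz normal to frame
    return hpt(h,[82-r*np.cos(a)+dz*np.sin(a),y,138+r*np.sin(a)+dz*np.cos(a)])
def go(tgt=None,jaw=None,down=True):
    """print slide (units) and roll for TCP target (world mm) and jaw (tool y) angle in the world"""
    s=monitor.state(); M=R.from_rotvec(s['eef_rot']).as_matrix(); p=s['tool_pos']
    ja=np.arctan2(M[1,1],M[0,1]); 
    print('t',round(s['t'],2),'tcp',p.round(1),'x',M[:,0].round(3),'jaw',round(ja,3),'w',round(s['width'],3),'F',s['contact_force'].round(1),'q7',s['joint_pos'][6].round(2))
    if tgt is not None: print('slide',(M.T@(np.array(tgt)-p)/25).round(3))
    if jaw is not None:
        d=(ja-jaw+np.pi/2)%np.pi-np.pi/2; print('roll',round(d,3),'(tool x down: +roll = cw world)')
E
python3 - <<'E'
from h import *
from scipy.optimize import least_squares
T=viewer.grab_frame('top');S=viewer.grab_frame('scene')
obs=[(T,'bay',(251.3,220.6),80),(T,'bay',(285.3,225.3),0),(T,'bay',(313.3,226),-80),(S,'bay',(351.8,261.2),0),(S,'bay',(320.4,268.3),-80),(S,'bay',(384.5,259),80),
(T,'h',(285.9,188.3),0),(S,'h',(364.9,275.7),0),(T,'g',(256.6,259.2),0),(S,'g',(360.2,203.8),0),(S,'k',(322,214.3),0),(T,'o',(287.8,225.3),0),(S,'o',(352,275.5),0)]
def f(v):
    h=v[:3]*[1,1,.01];a=v[3]*.01;r=[]
    for c,k,uv,y in obs:
        P=hpt(h,[0,y,58]) if k=='bay' else hpt(h,[82,0,138]) if k=='h' else hpt(h,[0,0,0]) if k=='o' else framept(h,a,193,45) if k=='g' else framept(h,a,150,-70,48)
        r+=list(proj(c,P)[0]-uv)
    return r
s=least_squares(f,[555,8,-18,20],loss='soft_l1');h=s.x*[1,1,.01,.01];print(h.round(3));print(np.array(f(s.x)).reshape(-1,2).round(1).tolist())
for c,n in((T,'T'),(S,'S')):
    im=np.ascontiguousarray(c['pixels'][:,:,::-1])
    im=cv2.resize(im,None,fx=4,fy=4,interpolation=cv2.INTER_CUBIC)
    def L(P,col): cv2.polylines(im,[((proj(c,P)+.5)*4).astype(int)],True,col,1)
    for y in(80,0,-80): L([hpt(h,[sx*47.5,y+sy*33.5,80]) for sx,sy in((1,1),(1,-1),(-1,-1),(-1,1))],(0,0,255))
    L([framept(h,h[3],193,y) for y in(-5,95)],(0,255,0))
    L([framept(h,h[3],r,y) for r,y in((0,141),(159,141),(159,-141),(0,-141))],(255,0,0))
    L([framept(h,h[3],150,-70,z) for z in (0,60)],(255,0,255))
    cc=(proj(c,hpt(h,[0,0,100]))[0]*4).astype(int)
    cv2.imwrite(f'pics/ov{n}.png',im[cc[1]-250:cc[1]+250,cc[0]-300:cc[0]+300])
M=R.from_rotvec(monitor.state()['eef_rot']).as_matrix();print(M.round(2))
go([480,-300,350],h[2])
a=[cv2.imread(f'pics/ov{n}.png') for n in'TS'];cv2.imwrite('pics/ov.png',cv2.resize(np.hstack(a),(800,333),interpolation=cv2.INTER_AREA) if 0 else np.vstack([x[100:400] for x in a]))
E
```

```text
[ 5.56781e+02  1.46710e+01 -2.17000e-01  1.06000e-01]
[[2.4, -1.9], [-2.6, -1.0], [-1.6, 3.9], [0.6, 2.4], [2.2, 2.2], [-2.9, -2.1], [1.4, 0.1], [0.0, -1.2], [-2.3, -2.9], [-1.4, -0.2], [-1.6, 2.8], [-4.0, 2.5], [-1.0, -0.6]]
[[ 0.    0.3  -0.95]
 [ 0.   -0.95 -0.3 ]
 [-1.   -0.   -0.  ]]
t 1.7 tcp [ 189.4 -595.6  231.3] x [ 0.  0. -1.] jaw -1.263 w 1.002 F [-0.1 -0.6  0.5] q7 -0.05
slide [ -4.747  -7.746 -14.66 ]
roll -1.046 (tool x down: +roll = cw world)
```

View pics/ov.png

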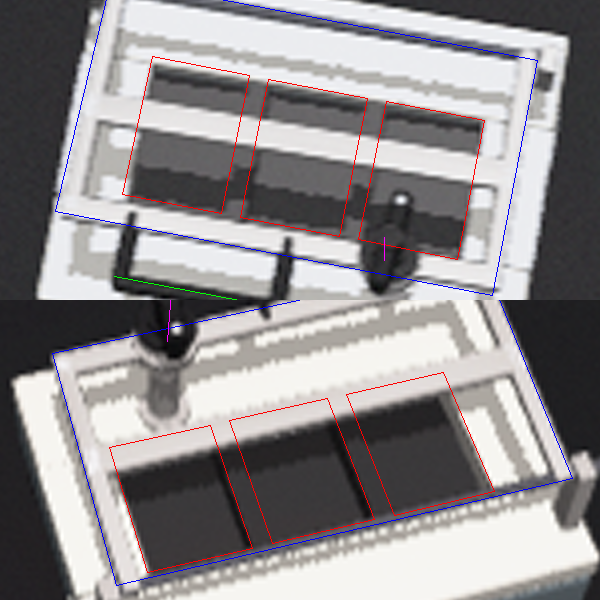

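>>> apply_moves(rows=[{"slide": [-0.6,-1,-1.8],"roll": -0.13,"hand": 1},{"slide": [-1.2,-1.9,-3.7],"roll": -0.26,"hand": 1},{"slide": [-1.8,-2.9,-5.5],"roll": -0.39,"hand": 1},{"slide": [-2.4,-3.9,-7.3],"roll": -0.52,"hand": 1},{"slide": [-3,-4.8,-9.2],"roll": -0.65,"hand": 1},{"slide": [-3.6,-5.8,-11],"roll": -0.78,"hand": 1},{"slide": [-4.2,-6.8,-12.8],"roll": -0.91,"hand": 1},{"slide": [-4.75,-7.75,-14.66],"roll": -1.046,"hand": 1}])

```text
t: 2.5
tool_pos: [459.7, -319.8, 342.9]
eef_rot: [1.363, 1.1, -1.363]
contact_force: [0.3, -0.2, 0.5]
width: 0.997
```

```bash
python3 - <<'E'
from h import *
go([480,10,420],-.19)
E
```

```text
t 2.5 tcp [ 459.7 -319.8  342.9] x [ 0.001 -0.001 -1.   ] jaw -0.212 w 0.997 F [ 0.3 -0.2  0.5] q7 0.28
slide [ -3.093  -1.977 -13.068]
roll -0.022 (tool x down: +roll = cw world)
```

>>> apply_moves(rows=[{"slide": [-0.4,-0.25,-1.6],"roll": 0,"hand": 1},{"slide": [-0.8,-0.5,-3.3],"roll": 0,"hand": 1},{"slide": [-1.2,-0.75,-5],"roll": 0,"hand": 1},{"slide": [-1.6,-1,-6.6],"roll": 0,"hand": 1},{"slide": [-2,-1.3,-8.3],"roll": -0.01,"hand": 1},{"slide": [-2.4,-1.6,-10],"roll": -0.02,"hand": 1},{"slide": [-2.8,-1.8,-11.6],"roll": -0.02,"hand": 1},{"slide": [-3.1,-2,-13.1],"roll": -0.02,"hand": 1}])

```text
t: 3.3
tool_pos: [479.4, 13.0, 421.3]
eef_rot: [1.349, 1.11, -1.347]
contact_force: [1.1, 0.5, -0.1]
width: 1.001
```

```bash
python3 - <<'E'
from h import *
p=viewer.grab_frame('wrist');save(p,'w1.png');o,d=ray(p,(320,240));print(o.round(),d.round(2),p['fx'],p['shot'])
T=viewer.grab_frame('top');save(T,'t1.png')
for th in ['bay1','frame_hinge','frame_handle','knob_grip']:
    print(th,[(round(m['conf'],2),px(m).round(1).tolist(),atz(p,px(m),58)[:2].round().tolist()) for m in models.mark_of(p,th)[:5]])
print('blocks',[(round(m['conf'],2),px(m).round(1).tolist(),atz(T,px(m),36)[:2].round().tolist()) for m in models.mark_of(T,'block1_center')])
E
```

```text
[494.  95. 564.] [-0.06 -0.32 -0.95] 413.8182890118132 5
bay1 [(0.9, [378.4, 157.5], [551.0, 15.0]), (0.78, [375.6, 222.5], [536.0, -66.0]), (0.73, [385.9, 85.8], [572.0, 94.0]), (0.16, [457.4, 440.5], [608.0, -438.0])]
frame_hinge [(0.89, [474.3, 161.8], [665.0, -13.0]), (0.17, [372.2, 150.7], [545.0, 24.0])]
frame_handle [(0.91, [281.4, 122.7], [445.0, 77.0])]
knob_grip [(0.78, [330.0, 253.7], [471.0, -96.0]), (0.45, [530.8, 339.2], [725.0, -277.0])]
blocks [(0.95, [405.6, 292.0], [367.0, -313.0]), (0.82, [418.4, 345.9], [223.0, -340.0]), (0.73, [393.3, 238.6], [514.0, -286.0]), (0.68, [512.8, 265.7], [431.0, -607.0]), (0.67, [184.1, 164.2], [736.0, 286.0]), (0.57, [303.9, 246.1], [499.0, -41.0])]
```

View pics/w1.png

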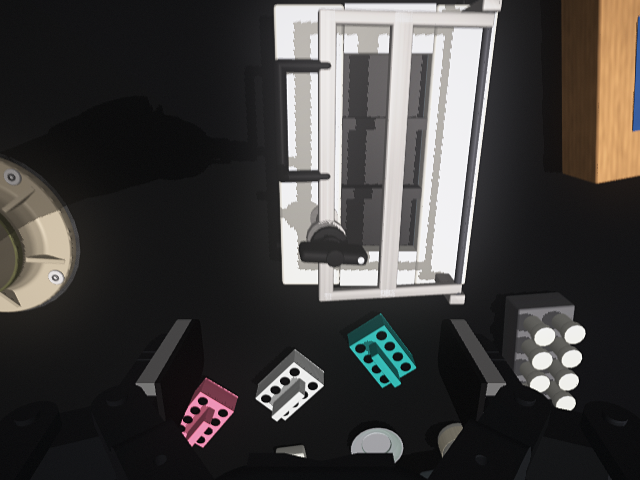

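The frame is nearly shut, with the handle grip at wrist pixels (281,67) to (281,177) and the knob at (335,250). Next I triangulate the handle.

```bash
cat >> h.py <<'E'
def tri(obs):
    A=np.zeros((3,3));b=np.zeros(3)
    for p,uv in obs:
        o,d=ray(p,uv);d/=np.linalg.norm(d);Q=np.eye(3)-np.outer(d,d);A+=Q;b+=Q@o
    X=np.linalg.solve(A,b);return X,[(proj(p,X)[0]-uv).round(1).tolist() for p,uv in obs]
E
python3 - <<'E'
from h import *
from scipy.optimize import least_squares
T=viewer.grab_frame('top');S=viewer.grab_frame('scene');W=viewer.grab_frame('wrist')
X,e=tri([(T,(256.6,259.2)),(S,(360.2,203.8)),(W,(281.4,122.7))]);print('handle',X.round(1),e)
print('hinge',tri([(T,(285.9,188.3)),(S,(364.9,275.7)),(W,(474.3,161.8))]))
print('knob',tri([(S,(322,214.3)),(W,(335,252))]))
# ends of grip in wrist, seen on plane z
for uv in((281,67),(282.5,177)): print(atz(W,uv,X[2]).round(1))
# deck left-front edge in wrist z=80
for uv in((276,10),(284,280)): print(atz(W,uv,80).round(1))
obs=[(T,'b',(251.3,220.6),80),(T,'b',(285.3,225.3),0),(T,'b',(313.3,226),-80),(S,'b',(351.8,261.2),0),(S,'b',(320.4,268.3),-80),(S,'b',(384.5,259),80),(W,'b',(378.4,157.5),0),(W,'b',(375.6,222.5),-80),(W,'b',(385.9,85.8),80),
(T,'h',(285.9,188.3),0),(S,'h',(364.9,275.7),0),(W,'h',(474.3,161.8),0),(T,'g',(256.6,259.2),0),(S,'g',(360.2,203.8),0),(W,'g',(281.4,122.7),0),(S,'k',(322,214.3),0),(W,'k',(335,252),0)]
def f(v):
    h=v[:3]*[1,1,.01];a=v[3]*.01;r=[]
    for c,k,uv,y in obs:
        P=hpt(h,[0,y,58]) if k=='b' else hpt(h,[82,0,138]) if k=='h' else framept(h,a,193,45) if k=='g' else framept(h,a,150,-70,48)
        r+=list(proj(c,P)[0]-uv)
    return r
s=least_squares(f,[555,8,-18,20],loss='soft_l1');h=s.x*[1,1,.01,.01];print(h.round(3));print(np.array(f(s.x)).reshape(-1,2).round(1).tolist())
H=framept(h,h[3],193,45);print('H',H)
go([X[0],X[1],X[2]+60],h[2])
E
```

```text
handle [455.3  80.2 154.7] [[-1.3, -1.2], [-3.0, -0.0], [0.1, -3.6]]
hinge (array([638.11728947,  -0.65907393, 132.67294819]), [[0.6, 0.1], [0.9, -0.1], [-0.7, 0.5]])
knob (array([483.41908502, -38.43323585, 215.0057094 ]), [[-0.4, -0.2], [0.7, -1.0]])
[465.  124.9 154.7]
[443.9  26.2 154.7]
[466.7 185.4  80. ]
[ 407.1 -114.8   80. ]
[ 5.55067e+02  1.27900e+01 -1.88000e-01  1.13000e-01]
[[2.9, -0.5], [-1.9, -0.4], [-0.7, 3.6], [-0.4, 2.2], [1.5, 2.7], [-4.2, -3.1], [3.4, -1.8], [3.7, -3.0], [-1.2, -0.9], [1.2, 0.5], [-0.1, -1.7], [-1.2, 3.6], [-0.4, -1.6], [-3.7, -0.8], [0.7, -0.5], [-3.1, 3.3], [-0.7, 0.7]]
H [455.62143423  77.49248892 159.70190857]
t 3.8 tcp [479.6   9.7 419.9] x [ 0.    -0.001 -1.   ] jaw -0.194 w 1.003 F [0.1 0.5 0.5] q7 -0.32
slide [ 8.204 -1.502 -2.588]
roll -0.006 (tool x down: +roll = cw world)
```

>>> apply_moves(rows=[{"slide": [1,-0.2,-0.3],"roll": 0,"hand": -0.3},{"slide": [2,-0.4,-0.6],"roll": 0,"hand": -0.3},{"slide": [3,-0.6,-1],"roll": 0,"hand": -0.3},{"slide": [4.2,-0.8,-1.4],"roll": 0,"hand": -0.3},{"slide": [5.5,-1,-1.8],"roll": 0,"hand": -0.3},{"slide": [6.7,-1.2,-2.2],"roll": 0,"hand": -0.3},{"slide": [7.7,-1.45,-2.5],"roll": 0,"hand": -0.3},{"slide": [8.2,-1.55,-2.55],"roll": 0,"hand": -0.3}])

```text
t: 4.6
tool_pos: [452.5, 79.7, 212.7]
eef_rot: [1.348, 1.113, -1.353]
contact_force: [0.1, -0.0, 0.1]
width: 0.347
```

```bash
python3 - <<'E'
from h import *
go([452,78.6,137],-.2)
W=viewer.grab_frame('wrist');save(W,'w2.png')
print(proj(W,[[455,78,157],[452,78.6,212]]))
for m in models.mark_of(W,'frame_handle')[:2]: print(m['conf'],px(m),atz(W,px(m),157),atz(W,px(m),150))
E
```

```text
t 4.6 tcp [452.5  79.7 212.7] x [-0.003 -0.001 -1.   ] jaw -0.194 w 0.347 F [ 0.1 -0.   0.1] q7 -0.48
slide [ 3.029e+00 -2.000e-03  4.400e-02]
roll 0.006 (tool x down: +roll = cw world)
[[327.44068106 269.93061757]
 [321.5525236  324.72537014]]
0.96 [326.4  273.12] [454.12953545  76.33336785 157.        ] [453.63221179  73.32793854 150.        ]
0.16 [464.512 273.408] [524.73139194  62.37931825 157.        ] [526.72294357  58.88197711 150.        ]
```

View pics/w2.png

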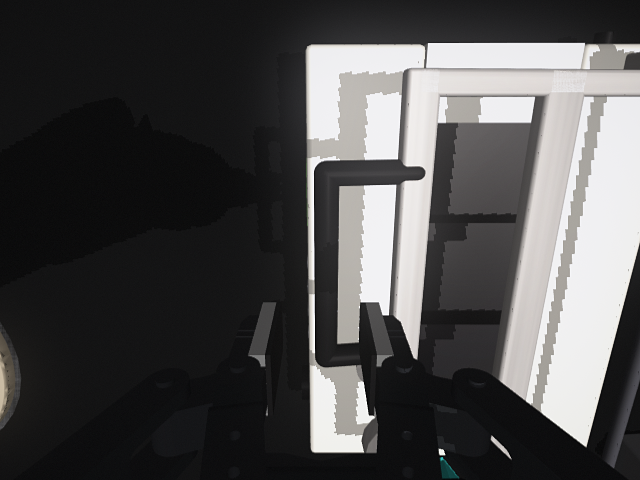

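The fingers straddle the handle bar, which is at column 327, and both sides have clearance. I descend and grip.

>>> apply_moves(force=40, rows=[{"slide": [0.8,0,0],"roll": 0,"hand": -0.3},{"slide": [1.6,0,0],"roll": 0,"hand": -0.3},{"slide": [2.4,0,0],"roll": 0,"hand": -0.3},{"slide": [3.0,0,0],"roll": 0,"hand": -0.3},{"slide": [3.05,0,0],"roll": 0,"hand": -0.5},{"slide": [3.05,0,0],"roll": 0,"hand": -1},{"slide": [3.05,0,0],"roll": 0,"hand": -1},{"slide": [3.05,0,0],"roll": 0,"hand": -1}])

```text
t: 5.5
tool_pos: [454.8, 77.9, 138.7]
eef_rot: [1.352, 1.108, -1.351]
contact_force: [6.4, -1.7, -10.3]
width: 0.126
```

```bash
cat >> h.py <<'E'
def arc(h,a0,angs):
    "slides along the handle's arc from angle a0, relative to the present TCP"
    s=monitor.state(); M=R.from_rotvec(s['eef_rot']).as_matrix()
    P0=framept(h,a0,193,45)
    for a in angs: print(round(a,2),(M.T@(framept(h,a,193,45)-P0)/25).round(2).tolist())
E
python3 - <<'E'
from h import *
go()
h=[555,12,-.195]
arc(h,.1,[.2,.3,.4,.5,.6,.7,.8,.9,1.0])
E
```

```text
t 5.5 tcp [454.8  77.9 138.7] x [ 0.001 -0.001 -1.   ] jaw -0.196 w 0.126 F [  6.4  -1.7 -10.3] q7 -0.53
0.2 [-0.76, 0.12, 0.0]
0.3 [-1.51, 0.31, 0.0]
0.4 [-2.23, 0.57, 0.0]
0.5 [-2.93, 0.91, 0.0]
0.6 [-3.59, 1.32, 0.0]
0.7 [-4.2, 1.78, 0.0]
0.8 [-4.76, 2.31, 0.0]
0.9 [-5.27, 2.89, 0.0]
1.0 [-5.72, 3.52, 0.0]
```

>>> apply_moves(rows=[{"slide": [-0.76,0.12,0],"roll": 0,"hand": -1},{"slide": [-1.51,0.31,0],"roll": 0,"hand": -1},{"slide": [-2.23,0.57,0],"roll": 0,"hand": -1},{"slide": [-2.93,0.91,0],"roll": 0,"hand": -1},{"slide": [-3.59,1.32,0],"roll": 0,"hand": -1},{"slide": [-4.2,1.78,0],"roll": 0,"hand": -1},{"slide": [-4.76,2.31,0],"roll": 0,"hand": -1},{"slide": [-4.76,2.31,0],"roll": 0,"hand": -1}])

```text
t: 6.3
tool_pos: [514.1, 66.4, 260.0]
eef_rot: [1.356, 1.106, -1.348]
contact_force: [7.3, 0.8, -5.2]
width: 0.123
```

```bash
python3 - <<'E'
from h import *
go()
h=[555,12,-.195]
P=framept(h,0,193,45);print(P)
H=hpt(h,[82,0,138]); s=monitor.state();d=rz(.195)@(s['tool_pos']+[0,0,19]-H);print('hx',d,'angle',np.arctan2(d[2],-d[0]),np.hypot(d[0],d[2]))
arc(h,.8,[.95,1.1,1.25,1.35,1.45,1.55,1.65,1.7,1.75])
E
```

```text
t 6.3 tcp [514.1  66.4 260. ] x [ 0.006  0.    -1.   ] jaw -0.197 w 0.123 F [ 7.3  0.8 -5.2] q7 -0.48
[454.82320275  77.65523051 138.        ]
hx [-132.64140447   45.40527049  140.98778768] angle 0.8158912408594636 193.57504605324354
0.95 [-0.74, 0.89, -0.0]
1.1 [-1.33, 1.88, -0.01]
1.25 [-1.77, 2.95, -0.01]
1.35 [-1.97, 3.7, -0.01]
1.45 [-2.1, 4.46, -0.01]
1.55 [-2.15, 5.23, -0.02]
1.65 [-2.13, 6.0, -0.02]
1.7 [-2.08, 6.38, -0.02]
1.75 [-2.02, 6.77, -0.02]
```

>>> apply_moves(rows=[{"slide": [-0.74,0.89,0],"roll": 0,"hand": -1},{"slide": [-1.33,1.88,0],"roll": 0,"hand": -1},{"slide": [-1.77,2.95,0],"roll": 0,"hand": -1},{"slide": [-2.1,4.46,0],"roll": 0,"hand": -1},{"slide": [-2.15,5.23,0],"roll": 0,"hand": -1},{"slide": [-2.13,6.0,0],"roll": 0,"hand": -1},{"slide": [-2.05,6.6,0],"roll": 0,"hand": -1},{"slide": [-2.05,6.6,0],"roll": 0,"hand": -1}])

```text
t: 7.1
tool_pos: [677.5, 34.5, 313.2]
eef_rot: [1.359, 1.106, -1.345]
contact_force: [5.6, 2.9, -3.0]
width: 0.124
```

```bash
python3 - <<'E'
from h import *
h=[555,12,-.195]
H=hpt(h,[82,0,138]); s=monitor.state();d=rz(.195)@(s['tool_pos']+[0,0,19]-H);print('hx',d,'angle',np.arctan2(d[2],-d[0]),np.hypot(d[0],d[2]))
go([480,30,350],-.195)
E
```

```text
hx [ 33.83174014  45.79847691 194.21562029] angle 1.7432625570694567 197.14028965844423
t 7.1 tcp [677.5  34.5 313.2] x [ 0.008  0.003 -1.   ] jaw -0.197 w 0.124 F [ 5.6  2.9 -3. ] q7 -0.46
slide [-1.536 -7.701  1.716]
roll -0.002 (tool x down: +roll = cw world)
```

>>> apply_moves(rows=[{"slide": [0,0,0],"roll": 0,"hand": -0.3},{"slide": [0,0,0],"roll": 0,"hand": -0.3},{"slide": [-0.8,0,0],"roll": 0,"hand": -0.3},{"slide": [-2.2,0,0],"roll": 0,"hand": -0.3},{"slide": [-2.4,-1,0],"roll": 0,"hand": 0},{"slide": [-2.4,-2.8,0],"roll": 0,"hand": 1},{"slide": [-2.0,-4.6,0],"roll": 0,"hand": 1},{"slide": [-1.0,-6,-0.5],"roll": 0,"hand": 1}])

```text
t: 7.9
tool_pos: [531.4, 75.3, 339.9]
eef_rot: [1.364, 1.1, -1.343]
contact_force: [1.6, 2.3, 1.2]
width: 0.978
```

```bash
python3 - <<'E'
from h import *
W=viewer.grab_frame('wrist')
h=[555,12,-.195]
go()
for m in models.mark_of(W,'bay1'): print(m['conf'],px(m),atz(W,px(m),58))
im=np.ascontiguousarray(W['pixels'][:,:,::-1])
for y in(80,0,-80):
  for z,c in((80,(0,0,255)),(58,(0,255,0))): cv2.polylines(im,[proj(W,[hpt(h,[sx*47.5,y+sy*33.5,z]) for sx,sy in((1,1),(1,-1),(-1,-1),(-1,1))]).round().astype(int)],True,c,1)
cv2.imwrite('pics/w3.png',im); save(W,'w3r.png'); np.save('w3.npy',W,allow_pickle=True)
E
```

```text
t 7.95 tcp [522.6  79.9 331.3] x [-0.002 -0.001 -1.   ] jaw -0.191 w 0.999 F [-0.4  6.8 -8.2] q7 -0.5
0.96 [348.928 235.824] [553.46976661  13.74945052  58.        ]
0.63 [345.216 300.192] [535.59406748 -61.37569834  58.        ]
0.6 [350.272 161.28 ] [569.03920909  92.21779787  58.        ]
```

View pics/w3.png

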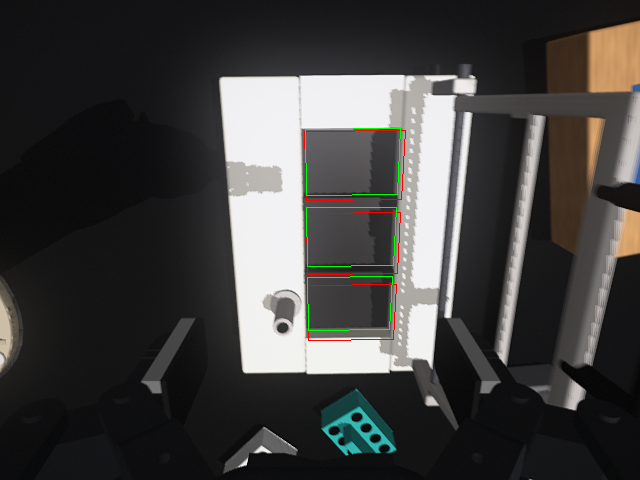

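```bash
python3 - <<'E'
from h import *
W=viewer.grab_frame('wrist')
h=[555,12,-.195]
go()
np.save('w4.npy',W,allow_pickle=True)
for m in models.mark_of(W,'bay1'): print(m['conf'],px(m),atz(W,px(m),58))
k=4; im=cv2.resize(np.ascontiguousarray(W['pixels'][:,:,::-1]),None,fx=k,fy=k,interpolation=cv2.INTER_CUBIC)
im=cv2.convertScaleAbs(im,alpha=1.0)
im=np.uint8(255*(im/255.)**.5)
for y in(80,0,-80):
    cv2.polylines(im,[((proj(W,[hpt(h,[sx*47.5,y+sy*33.5,80]) for sx,sy in((1,1),(1,-1),(-1,-1),(-1,1))])+.5)*k).round().astype(int)],True,(0,0,255),1)
c=(proj(W,hpt(h,[0,0,80]))[0]*k).astype(int);print(c/k)
cv2.imwrite('pics/w4.png',cv2.resize(im[c[1]-500:c[1]+500,c[0]-300:c[0]+300],None,fx=.6,fy=.6,interpolation=cv2.INTER_AREA))
E
```

```text
t 8.05 tcp [529.   76.6 336.1] x [ 0.005 -0.    -1.   ] jaw -0.195 w 1.0 F [ 1.3 -0.2  1.3] q7 -0.5
0.92 [355.072 306.384] [536.64030369 -65.67718281  58.        ]
0.82 [360.576 160.08 ] [569.06164512  95.10733247  58.        ]
[362.  246.5]
```

View pics/w4.png

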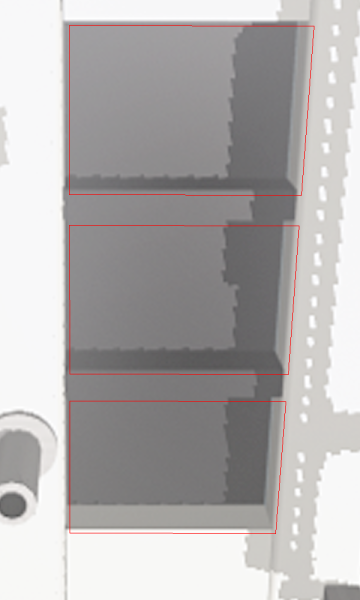

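```bash
python3 - <<'E'
from h import *
go([365,-270,300],-.195)
T=viewer.grab_frame('top')
print('blocks',[(round(m['conf'],2),px(m).round(1).tolist(),atz(T,px(m),36)[:2].round().tolist()) for m in models.mark_of(T,'block1_center')])
cv2.imwrite('pics/t2.png',cv2.resize(T['pixels'][130:400,60:620,::-1],None,fx=1.4,fy=1.4,interpolation=cv2.INTER_CUBIC))
E
```

```text
t 8.1 tcp [531.5  75.6 337.8] x [ 0.009  0.001 -1.   ] jaw -0.197 w 0.999 F [-0.1 -0.3  0.6] q7 -0.5
slide [ 1.441 -3.84  14.864]
roll -0.002 (tool x down: +roll = cw world)
blocks [(0.91, [406.0, 290.4], [371.0, -314.0]), (0.79, [393.4, 240.3], [509.0, -286.0]), (0.67, [508.7, 263.0], [439.0, -597.0]), (0.65, [417.2, 346.0], [223.0, -337.0])]
```

View pics/t2.png

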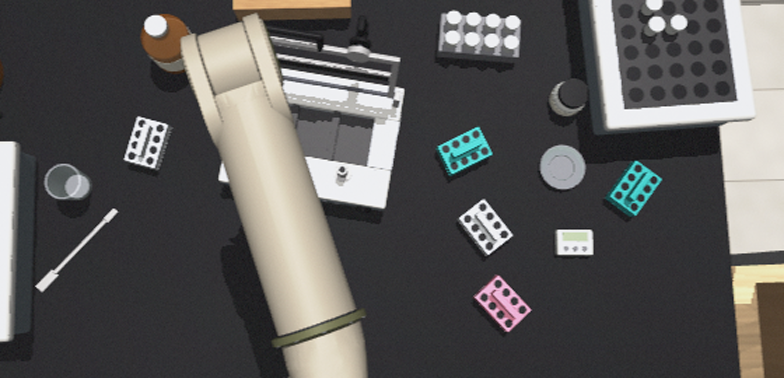

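Only two genuine blocks are present: the right one at crop pixel (486,227), rib at about 0.74 rad, and the left one at (148,143), rib at about -0.3 rad. I go over the right one.

```bash
python3 - <<'E'
from h import *
go([400,-286,300],-.83)
E
```

```text
t 8.2 tcp [533.8  75.1 338.8] x [ 0.011  0.003 -1.   ] jaw -0.199 w 1.0 F [ 0.1 -1.2  0.2] q7 -0.5
slide [ 1.45  -2.409 15.224]
roll 0.631 (tool x down: +roll = cw world)
```

>>> apply_moves(rows=[{"slide": [0.2,-0.3,1.9],"roll": 0.08,"hand": 1},{"slide": [0.4,-0.6,3.8],"roll": 0.16,"hand": 1},{"slide": [0.55,-0.9,5.7],"roll": 0.24,"hand": 1},{"slide": [0.7,-1.2,7.6],"roll": 0.32,"hand": 1},{"slide": [0.9,-1.5,9.5],"roll": 0.4,"hand": 1},{"slide": [1.1,-1.8,11.4],"roll": 0.48,"hand": 1},{"slide": [1.3,-2.1,13.3],"roll": 0.56,"hand": 1},{"slide": [1.45,-2.4,15.2],"roll": 0.63,"hand": 1}])

```text
t: 9.0
tool_pos: [400.3, -288.7, 301.2]
eef_rot: [1.802, 0.689, -1.778]
contact_force: [0.6, -1.0, 0.2]
width: 1.0
```

>>> apply_moves(rows=[{"slide": [0,0,0.8],"roll": 0,"hand": 1},{"slide": [0,0,0.8],"roll": 0,"hand": 1},{"slide": [0,0,0.8],"roll": 0,"hand": 1},{"slide": [0,0,0.8],"roll": 0,"hand": 1},{"slide": [0,0,0.8],"roll": 0,"hand": 1},{"slide": [0,0,0.8],"roll": 0,"hand": 1},{"slide": [0,0,0.8],"roll": 0,"hand": 1},{"slide": [0,0,0.8],"roll": 0,"hand": 1}])

```text
t: 9.8
tool_pos: [385.7, -301.8, 301.0]
eef_rot: [1.802, 0.689, -1.777]
contact_force: [0.1, 0.8, 0.4]
width: 1.0
```

```bash
python3 - <<'E'
from h import *
W=viewer.grab_frame('wrist');save(W,'w5.png');np.save('w5.npy',W,allow_pickle=True)
go([371,-313,150])
for m in models.mark_of(W,'block1_center'): print(m['conf'],px(m),atz(W,px(m),36))
E
```

```text
t 9.85 tcp [ 385.6 -301.9  301. ] x [ 0.013  0.001 -1.   ] jaw -0.833 w 1.003 F [-0.2  0.1 -0. ] q7 -0.24
slide [ 6.03  -0.113  0.794]
0.79 [400.704  70.704] [ 517.33310918 -283.2623372    36.        ]
0.7 [551.232 335.616] [ 437.51611932 -608.87883962   36.        ]
0.66 [246.528 318.096] [ 224.42201581 -339.34335514   36.        ]
0.63 [315.392 212.496] [ 365.02495869 -315.12666403   36.        ]
```

View pics/w5.png

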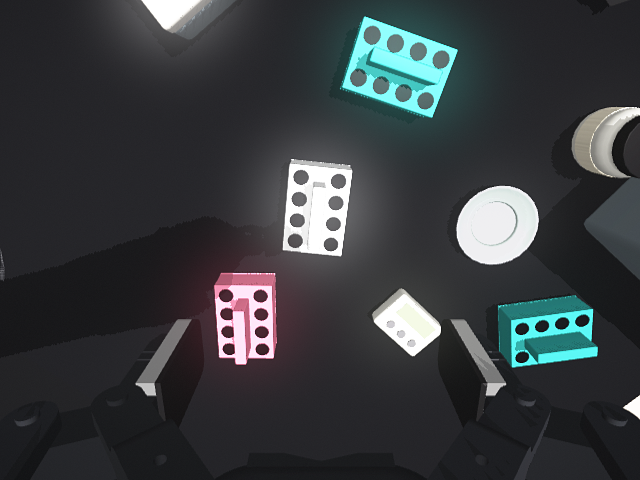

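The wells of the genuine block are at (295..338, 177..244) and the block is upright. Next I detect the wells for the centre and yaw.

```bash
cat >> h.py <<'E'
def wells(W,uv,rad=60,z=40,show=True):
    "find wells round pixel uv -> block centre xy, yaw (mod pi), using undistorted top plane"
    g=cv2.cvtColor(W['pixels'],cv2.COLOR_RGB2GRAY)
    x,y=map(int,uv); x0,y0=max(x-rad,0),max(y-rad,0); g=g[y0:y+rad,x0:x+rad]
    n,l,st,c=cv2.connectedComponentsWithStats((g<110).astype(np.uint8))
    H,Wd=g.shape
    P=[]
    for i in range(1,n):
        a=st[i]
        if 25<a[4]<900 and a[0]>0 and a[1]>0 and a[0]+a[2]<Wd and a[1]+a[3]<H and .5<a[2]/a[3]<2: P.append(c[i]+[x0,y0])
    P=np.array(P); X=np.array([atz(W,p,z)[:2] for p in P])
    print(len(P),'wells',P.round(1).tolist())
    if len(P)==8:
        m=X.mean(0);u,s,v=np.linalg.svd(X-m);a=np.arctan2(v[0,1],v[0,0]);a=(a+np.pi/2)%np.pi-np.pi/2
        print('centre',m.round(1),'yaw',a.round(3),'sv',s.round(1));return m,a
    return X,None
E
python3 - <<'E'
from h import *
W=np.load('w5.npy',allow_pickle=True).item()
m,a=wells(W,(316,211))
if a is not None:
    j=a-np.pi/2; go([m[0],m[1],150],j); go([m[0],m[1],72-26+0],j)
E
```

```text
8 wells [[300.5, 177.0], [337.9, 180.9], [298.5, 198.9], [336.5, 203.1], [296.6, 220.1], [332.7, 223.9], [294.6, 240.5], [330.5, 244.1]]
centre [ 367.  -314.2] yaw 0.632 sv [69.6 52.8]
t 9.9 tcp [ 385.6 -302.   301. ] x [ 0.013  0.001 -1.   ] jaw -0.833 w 1.002 F [-0.2  0.2  0.6] q7 -0.24
slide [ 6.029 -0.188  0.941]
roll 0.106 (tool x down: +roll = cw world)
t 9.9 tcp [ 385.6 -302.   301. ] x [ 0.013  0.001 -1.   ] jaw -0.833 w 1.002 F [-0.2  0.2  0.6] q7 -0.24
slide [10.188 -0.221  0.985]
roll 0.106 (tool x down: +roll = cw world)
```

>>> apply_moves(force=80, rows=[{"slide": [1.5,0,0.2],"roll": 0.03,"hand": 0.2},{"slide": [3,-0.1,0.4],"roll": 0.06,"hand": 0.1},{"slide": [4.5,-0.15,0.6],"roll": 0.106,"hand": 0},{"slide": [6,-0.2,0.9],"roll": 0.106,"hand": 0},{"slide": [7.5,-0.2,0.94],"roll": 0.106,"hand": 0},{"slide": [8.5,-0.21,0.96],"roll": 0.106,"hand": 0},{"slide": [9.2,-0.22,0.98],"roll": 0.106,"hand": 0},{"slide": [9.3,-0.22,0.98],"roll": 0.106,"hand": 0}])

```text
t: 10.7
tool_pos: [365.4, -313.1, 66.0]
eef_rot: [1.87, 0.609, -1.849]
contact_force: [-0.3, -0.5, 0.4]
width: 0.497
```

```bash
python3 - <<'E'
from h import *
go([367,-314.2,44.5],.632-np.pi/2)
W=viewer.grab_frame('wrist');save(W,'w6.png')
print(proj(W,[[367,-314.2,72]]))
E
```

```text
t 10.7 tcp [ 365.4 -313.1   66. ] x [ 0.01   0.004 -1.   ] jaw -0.939 w 0.497 F [-0.3 -0.5  0.4] q7 -0.35
slide [ 0.86   0.072 -0.017]
roll -0.0 (tool x down: +roll = cw world)
[[328.00408595 328.01968668]]
```

>>> apply_moves(force=80, rows=[{"slide": [0.4,0.05,0],"roll": 0,"hand": 0},{"slide": [0.85,0.07,0],"roll": 0,"hand": 0},{"slide": [0.86,0.07,0],"roll": 0,"hand": -0.5},{"slide": [0.86,0.07,0],"roll": 0,"hand": -1},{"slide": [0.86,0.07,0],"roll": 0,"hand": -1},{"slide": [0.86,0.07,0],"roll": 0,"hand": -1},{"slide": [0.86,0.07,0],"roll": 0,"hand": -1},{"slide": [0.86,0.07,0],"roll": 0,"hand": -1}])

```text
t: 11.55
tool_pos: [367.5, -315.0, 45.9]
eef_rot: [1.87, 0.607, -1.847]
contact_force: [0.4, -0.2, -1.4]
width: 0.123
```

```bash
python3 - <<'E'
from h import *
go([480,-180,260],1.376)
W=viewer.grab_frame('wrist');save(W,'w7.png')
E
```

```text
t 11.55 tcp [ 367.5 -315.    45.9] x [ 0.012  0.003 -1.   ] jaw -0.939 w 0.123 F [ 0.4 -0.2 -1.4] q7 -0.36
slide [-8.499 -1.66  -6.915]
roll 0.827 (tool x down: +roll = cw world)
```

View pics/w7.png

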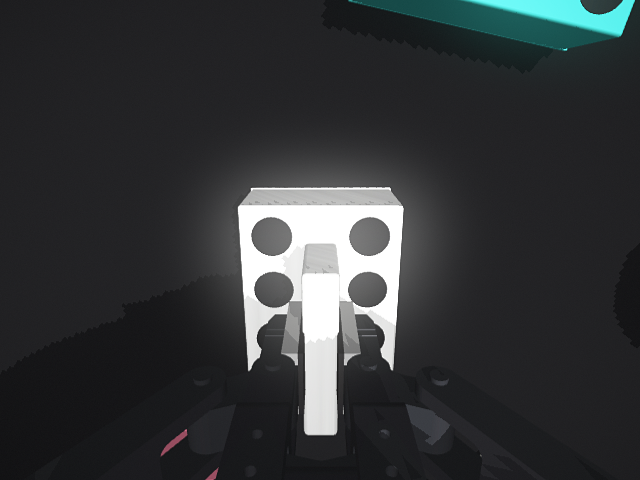

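The grip is firm and the block square in the fingers (rib at columns 302-338, front edge at row 206). Next I lift and turn so that the camera ends up on the heater's front side.

>>> apply_moves(rows=[{"slide": [-0.8,0,0],"roll": 0,"hand": -1},{"slide": [-2.2,0,0],"roll": -0.1,"hand": -1},{"slide": [-3.8,0,0],"roll": -0.24,"hand": -1},{"slide": [-5.2,-0.2,-0.7],"roll": -0.38,"hand": -1},{"slide": [-6.6,-0.5,-2],"roll": -0.52,"hand": -1},{"slide": [-8,-0.9,-3.6],"roll": -0.66,"hand": -1},{"slide": [-8.5,-1.3,-5.3],"roll": -0.8,"hand": -1},{"slide": [-8.5,-1.66,-6.9],"roll": -0.94,"hand": -1}])

```text
t: 12.4
tool_pos: [481.6, -178.6, 262.8]
eef_rot: [1.212, 1.202, -1.192]
contact_force: [1.4, 0.0, -4.9]
width: 0.125
```

```bash
python3 - <<'E'
from h import *
go([538.5,-65,210],1.376)
E
```

```text
t 12.4 tcp [ 481.6 -178.6  262.8] x [ 0.016  0.001 -1.   ] jaw 0.007 w 0.125 F [ 1.4  0.  -4.9] q7 0.25
slide [ 2.151  2.275 -4.524]
roll -1.369 (tool x down: +roll = cw world)
```

>>> apply_moves(rows=[{"slide": [0,0.3,-0.6],"roll": -0.14,"hand": -1},{"slide": [0,0.6,-1.2],"roll": -0.28,"hand": -1},{"slide": [0,0.9,-1.8],"roll": -0.42,"hand": -1},{"slide": [0,1.2,-2.4],"roll": -0.56,"hand": -1},{"slide": [0,1.5,-3],"roll": -0.7,"hand": -1},{"slide": [0,1.8,-3.6],"roll": -0.84,"hand": -1},{"slide": [0.3,2.1,-4.2],"roll": -0.98,"hand": -1},{"slide": [0.5,2.28,-4.52],"roll": -1.12,"hand": -1}])

```text
t: 13.2
tool_pos: [537.7, -63.3, 250.3]
eef_rot: [0.345, 1.53, -0.337]
contact_force: [-0.6, -0.5, -5.8]
width: 0.125
```

```bash
python3 - <<'E'
from h import *
go([538.5,-65,200],1.376)
E
```

```text
t 13.2 tcp [537.7 -63.3 250.3] x [ 0.014  0.002 -1.   ] jaw 1.135 w 0.125 F [-0.6 -0.5 -5.8] q7 1.07
slide [ 2.013 -0.063  0.034]
roll -0.241 (tool x down: +roll = cw world)
```

>>> apply_moves(rows=[{"slide": [0.5,0,0],"roll": -0.12,"hand": -1},{"slide": [1,-0.06,0.03],"roll": -0.241,"hand": -1},{"slide": [1.5,-0.06,0.03],"roll": -0.241,"hand": -1},{"slide": [2,-0.06,0.03],"roll": -0.241,"hand": -1},{"slide": [2.4,-0.06,0.03],"roll": -0.241,"hand": -1},{"slide": [2.6,-0.06,0.03],"roll": -0.241,"hand": -1},{"slide": [2.6,-0.06,0.03],"roll": -0.241,"hand": -1},{"slide": [2.6,-0.06,0.03],"roll": -0.241,"hand": -1}])

```text
t: 14.0
tool_pos: [538.9, -64.8, 185.7]
eef_rot: [0.156, 1.551, -0.151]
contact_force: [-0.1, -0.3, -3.6]
width: 0.127
```

```bash
python3 - <<'E'
from h import *
W=viewer.grab_frame('wrist');np.save('w8.npy',W,allow_pickle=True)
h=[554,13.5,-.195];go(hpt(h,[0,-80,150]),1.376)
im=np.ascontiguousarray(W['pixels'][:,:,::-1])
for y in(80,0,-80): cv2.polylines(im,[proj(W,[hpt(h,[sx*47.5,y+sy*33.5,80]) for sx,sy in((1,1),(1,-1),(-1,-1),(-1,1))]).round().astype(int)],True,(0,0,255),1)
s=monitor.state();M=R.from_rotvec(s['eef_rot']).as_matrix();t=s['tool_pos']
# block top face (4..5 mm below tcp) and foot
for z in (4.5,45): cv2.polylines(im,[proj(W,[t+M@np.array([z,sy*31,sx*45]) for sx,sy in((1,1),(1,-1),(-1,-1),(-1,1))]).round().astype(int)],True,(0,255,0),1)
cv2.imwrite('pics/w8.png',im)
E
```

```text
t 14.05 tcp [539.  -64.8 186. ] x [ 0.015  0.002 -1.   ] jaw 1.375 w 0.123 F [ 0.3  0.3 -4.2] q7 1.28
slide [ 1.438 -0.018 -0.04 ]
roll -0.001 (tool x down: +roll = cw world)
```

View pics/w8.png

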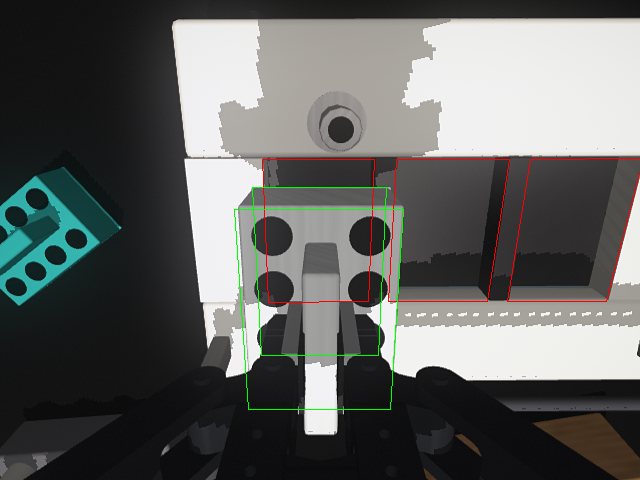

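The block (front edge at row 207) and bay 3 (red outline, columns 263-390) agree with the model within about 1 mm. I lower it gently.

>>> apply_moves(rows=[{"slide": [0.6,0,0],"roll": 0,"hand": -1},{"slide": [1.2,0,-0.01],"roll": 0,"hand": -1},{"slide": [1.7,0,-0.01],"roll": 0,"hand": -1},{"slide": [2.1,-0.01,-0.02],"roll": 0,"hand": -1},{"slide": [2.4,-0.02,-0.02],"roll": 0,"hand": -1},{"slide": [2.6,-0.02,-0.02],"roll": 0,"hand": -1},{"slide": [2.8,-0.02,-0.02],"roll": 0,"hand": -1},{"slide": [2.9,-0.02,-0.02],"roll": 0,"hand": -1}])

```text
t: 14.85
tool_pos: [539.6, -65.0, 113.2]
eef_rot: [0.156, 1.551, -0.151]
contact_force: [-0.0, 0.2, -5.5]
width: 0.123
```

```bash
python3 - <<'E'
from h import *
h=[554,13.5,-.195];go(hpt(h,[0,-80,104]),1.376)
E
```

```text
t 14.85 tcp [539.6 -65.  113.2] x [ 0.015  0.002 -1.   ] jaw 1.375 w 0.123 F [-0.   0.2 -5.5] q7 1.24
slide [ 0.366 -0.008 -0.048]
roll -0.001 (tool x down: +roll = cw world)
```

>>> apply_moves(rows=[{"slide": [0.15,0,-0.02],"roll": 0,"hand": -1},{"slide": [0.3,0,-0.03],"roll": 0,"hand": -1},{"slide": [0.38,0,-0.03],"roll": 0,"hand": -1},{"slide": [0.4,0,-0.03],"roll": 0,"hand": -1},{"slide": [0.4,0,-0.03],"roll": 0,"hand": -1},{"slide": [0.4,0,-0.03],"roll": 0,"hand": -0.4},{"slide": [0.4,0,-0.03],"roll": 0,"hand": -0.4},{"slide": [0.4,0,-0.03],"roll": 0,"hand": -0.4}])

```text
t: 15.65
tool_pos: [539.3, -64.9, 103.4]
eef_rot: [0.156, 1.55, -0.151]
contact_force: [0.0, -0.8, 0.2]
width: 0.297
```

```bash
python3 - <<'E'
from h import *
W=viewer.grab_frame('wrist');save(W,'w9.png')
go()
s=monitor.state();M=R.from_rotvec(s['eef_rot']).as_matrix();t=s['tool_pos']
for th in ['block1_center']:print([(round(m['conf'],2),px(m),atz(W,px(m),94)) for m in models.mark_of(W,th)][:2])
# target up/back
for T in([539,-65,260],[440,130,300]): print((M.T@(np.array(T)-t)/25).round(2))
E
```

```text
t 15.7 tcp [539.2 -64.9 103.3] x [ 0.015  0.002 -1.   ] jaw 1.375 w 0.301 F [ 0.4  0.7 -0.1] q7 1.23
[]
[-6.27  0.03  0.09]
[-7.92  6.92 -5.29]
```

>>> apply_moves(rows=[{"slide": [-1.2,0,0],"roll": 0,"hand": -0.4},{"slide": [-2.8,0,0],"roll": 0,"hand": -0.2},{"slide": [-4.6,0,0],"roll": 0,"hand": 0},{"slide": [-6.2,0.5,-0.3],"roll": 0,"hand": 0},{"slide": [-7,2,-0.8],"roll": 0.03,"hand": 0},{"slide": [-7.8,3.8,-1.3],"roll": 0.06,"hand": 0},{"slide": [-7.8,5.5,-1.8],"roll": 0.1,"hand": 0},{"slide": [-7.8,7.2,-2.3],"roll": 0.12,"hand": 0}])

```text
t: 16.55
tool_pos: [514.6, 124.3, 299.3]
eef_rot: [0.252, 1.539, -0.245]
contact_force: [0.5, 0.4, -0.4]
width: 0.5
```

```bash
python3 - <<'E'
from h import *
go([495,350,300],1.25)
E
```

```text
t 16.55 tcp [514.6 124.3 299.3] x [ 0.017  0.002 -1.   ] jaw 1.253 w 0.5 F [ 0.5  0.4 -0.4] q7 0.83
slide [-0.026  8.332 -3.563]
roll 0.003 (tool x down: +roll = cw world)
```

>>> apply_moves(rows=[{"slide": [0,1.6,-0.7],"roll": 0,"hand": 0},{"slide": [0,3.2,-1.4],"roll": 0,"hand": 0},{"slide": [0,4.8,-2.1],"roll": 0,"hand": 0},{"slide": [0,6.4,-2.8],"roll": 0,"hand": 0},{"slide": [0,7.8,-3.4],"roll": 0,"hand": 0},{"slide": [0,8.3,-3.55],"roll": 0,"hand": 0},{"slide": [0,8.33,-3.56],"roll": 0,"hand": 0},{"slide": [0,8.33,-3.56],"roll": 0,"hand": 0}])

```text
t: 17.35
tool_pos: [495.2, 349.6, 299.1]
eef_rot: [0.252, 1.54, -0.245]
contact_force: [1.1, -0.5, -0.2]
width: 0.5
```

```bash
python3 - <<'E'
from h import *
W=viewer.grab_frame('wrist');save(W,'w10.png');np.save('w10.npy',W,allow_pickle=True)
go()
ms=models.mark_of(W,'block1_center')
for m in ms: print(m['conf'],px(m),atz(W,px(m),36))
r=wells(W,px(ms[0])) if ms else (None,None)
if r[1] is not None:
    m,a=r; go([m[0],m[1],44.5],a+np.pi/2)
    h=[554,13.5,-.195]
E
```

```text
t 17.4 tcp [495.7 348.8 299.2] x [ 0.018  0.001 -1.   ] jaw 1.252 w 0.5 F [ 0.6 -0.7  0.7] q7 0.35
```

View pics/w10.png

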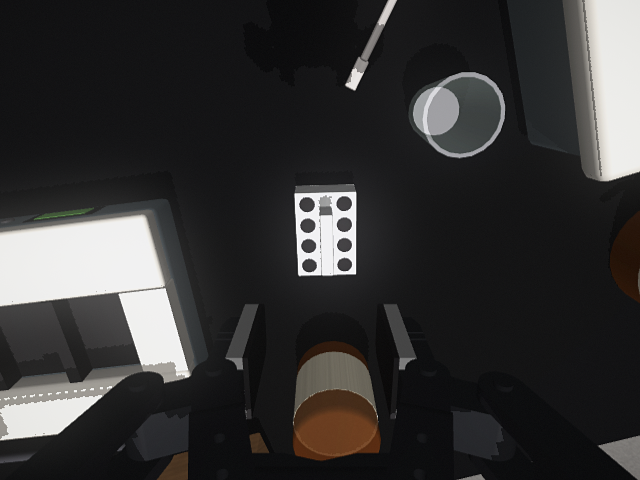

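The left block is at about (326,234), with its wells clear. The network missed it, so I use the pixel position directly.

```bash
python3 - <<'E'
from h import *
W=np.load('w10.npy',allow_pickle=True).item()
m,a=wells(W,(326,234),rad=48)
if a is not None: go([m[0],m[1],44.5],a+np.pi/2); print(a)
E
```

```text
9 wells [[343.7, 203.3], [306.5, 204.4], [325.4, 210.6], [307.4, 225.3], [343.9, 224.4], [308.2, 245.6], [344.0, 244.7], [308.9, 265.1], [344.3, 264.2]]
```

```bash
python3 - <<'E'
from h import *
W=np.load('w10.npy',allow_pickle=True).item()
P=[[343.7, 203.3], [306.5, 204.4], [307.4, 225.3], [343.9, 224.4], [308.2, 245.6], [344.0, 244.7], [308.9, 265.1], [344.3, 264.2]]
X=np.array([atz(W,p,40)[:2] for p in P]);m=X.mean(0);v=np.linalg.svd(X-m)[2];a=np.arctan(v[0,1]/v[0,0]);print(m,a)
go([m[0],m[1],66],a+np.pi/2)
E
```

```text
[548.24598643 340.54147653] -0.28718834513937574
t 17.45 tcp [495.9 348.4 299.3] x [ 0.018  0.001 -1.   ] jaw 1.251 w 0.497 F [-0.1 -0.3  0.2] q7 0.35
slide [9.37  0.296 1.932]
roll -0.032 (tool x down: +roll = cw world)
```

>>> apply_moves(force=80, rows=[{"slide": [1.4,0.1,0.5],"roll": -0.03,"hand": 0},{"slide": [3,0.2,1],"roll": -0.03,"hand": 0},{"slide": [4.6,0.29,1.5],"roll": -0.03,"hand": 0},{"slide": [6.2,0.3,1.9],"roll": -0.03,"hand": 0},{"slide": [7.8,0.3,1.93],"roll": -0.03,"hand": 0},{"slide": [8.8,0.3,1.93],"roll": -0.03,"hand": 0},{"slide": [9.3,0.3,1.93],"roll": -0.03,"hand": 0},{"slide": [9.37,0.3,1.93],"roll": -0.03,"hand": 0}])

```text
t: 18.25
tool_pos: [548.3, 338.9, 64.8]
eef_rot: [0.23, 1.542, -0.227]
contact_force: [-0.5, 0.9, -0.6]
width: 0.501
```

```bash
python3 - <<'E'
from h import *
go([548.2,340.5,44.5],-.287+np.pi/2)
W=viewer.grab_frame('wrist')
s=monitor.state();M=R.from_rotvec(s['eef_rot']).as_matrix();t=s['tool_pos']
print(proj(W,[[548.2,340.5,40]]))
im=W['pixels'][150:480,160:480,::-1];cv2.imwrite('pics/w11.png',im)
E
```

```text
t 18.25 tcp [548.3 338.9  64.8] x [ 0.016 -0.    -1.   ] jaw 1.28 w 0.501 F [-0.5  0.9 -0.6] q7 0.33
slide [ 0.811  0.057 -0.035]
roll -0.004 (tool x down: +roll = cw world)
[[322.34716227 292.82007365]]
```

View pics/w11.png

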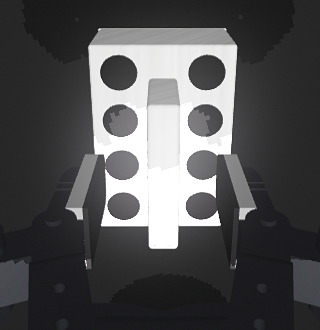

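The block sits square between the fingers, with its rib centred at crop column 163. I grip it.

>>> apply_moves(force=80, rows=[{"slide": [0.4,0.05,0],"roll": 0,"hand": 0},{"slide": [0.8,0.06,-0.03],"roll": 0,"hand": 0},{"slide": [0.81,0.06,-0.03],"roll": 0,"hand": -0.5},{"slide": [0.81,0.06,-0.03],"roll": 0,"hand": -1},{"slide": [0.81,0.06,-0.03],"roll": 0,"hand": -1},{"slide": [0.81,0.06,-0.03],"roll": 0,"hand": -1},{"slide": [0.81,0.06,-0.03],"roll": 0,"hand": -1},{"slide": [0.81,0.06,-0.03],"roll": 0,"hand": -1}])

```text
t: 19.1
tool_pos: [548.6, 341.3, 45.8]
eef_rot: [0.23, 1.541, -0.225]
contact_force: [-1.3, -1.6, -3.5]
width: 0.122
```

```bash
python3 - <<'E'
from h import *
h=[554,13.5,-.195];go(hpt(h,[0,80,250]),1.376)
W=viewer.grab_frame('wrist');save(W,'w12.png')
s=monitor.state();M=R.from_rotvec(s['eef_rot']).as_matrix();t=s['tool_pos']
# brightness profile along centre col to find front top edge, compare to model
print('model front edge row',proj(W,[t+M@np.array([5.2,d,-45]) for d in(-31,0,31)]).round(1))
g=cv2.cvtColor(W['pixels'],cv2.COLOR_RGB2GRAY)
print(g[180:225,270].tolist(),g[180:225,372].tolist()); r=proj(W,[t+M@np.array([5.2,0,-30])])[0];print(r, g[int(r[1]),225:420].tolist())
E
```

```text
t 19.1 tcp [548.6 341.3  45.8] x [ 0.017  0.    -1.   ] jaw 1.28 w 0.122 F [-1.3 -1.6 -3.5] q7 0.32
slide [-8.158 -9.269  3.796]
roll -0.096 (tool x down: +roll = cw world)
model front edge row [[234.8 208.2]
 [318.9 208.2]
 [402.9 208.2]]
[43, 42, 45, 44, 44, 43, 38, 114, 155, 155, 157, 160, 161, 159, 156, 155, 156, 159, 161, 163, 163, 164, 163, 163, 161, 162, 161, 168, 217, 233, 235, 238, 238, 238, 238, 238, 238, 240, 249, 146, 57, 52, 55, 56, 56] [44, 43, 45, 45, 45, 42, 36, 160, 167, 162, 162, 163, 166, 162, 159, 161, 165, 162, 161, 163, 162, 162, 164, 163, 161, 162, 160, 180, 225, 233, 238, 240, 240, 240, 239, 239, 239, 242, 250, 129, 47, 54, 57, 58, 57]
[318.95170624 246.48047974] [57, 57, 58, 59, 59, 59, 59, 59, 61, 62, 61, 62, 59, 80, 230, 234, 241, 239, 239, 240, 240, 240, 240, 240, 241, 246, 245, 39, 51, 55, 56, 57, 56, 59, 57, 58, 58, 58, 58, 59, 60, 59, 59, 60, 61, 61, 62, 61, 61, 62, 62, 62, 62, 62, 62, 62, 62, 63, 63, 63, 64, 64, 63, 59, 68, 216, 245, 241, 240, 241, 241, 242, 242, 242, 241, 242, 241, 241, 242, 243, 179, 170, 174, 168, 168, 167, 168, 168, 167, 166, 178, 177, 178, 180, 180, 180, 183, 184, 168, 169, 170, 170, 167, 169, 168, 166, 165, 170, 184, 180, 248, 242, 240, 241, 241, 241, 242, 243, 243, 243, 243, 243, 243, 247, 246, 49, 59, 64, 64, 63, 63, 63, 63, 63, 62, 62, 63, 63, 63, 62, 62, 62, 61, 60, 60, 61, 60, 60, 59, 60, 59, 60, 59, 58, 59, 57, 57, 57, 57, 56, 54, 50, 94, 246, 242, 240, 241, 241, 242, 242, 242, 243, 243, 243, 237, 177, 51, 60, 62, 61, 61, 61, 61, 60, 59, 59, 57, 59, 57, 59, 58, 57, 56, 56, 57]
```

>>> apply_moves(rows=[{"slide": [-0.8,0,0],"roll": 0,"hand": -1},{"slide": [-2.4,0,0],"roll": 0,"hand": -1},{"slide": [-4.2,-0.3,0.1],"roll": 0,"hand": -1},{"slide": [-6,-1.4,0.5],"roll": -0.02,"hand": -1},{"slide": [-7.5,-3.2,1.2],"roll": -0.04,"hand": -1},{"slide": [-8.1,-5.2,2.1],"roll": -0.06,"hand": -1},{"slide": [-8.1,-7.2,2.9],"roll": -0.08,"hand": -1},{"slide": [-8.1,-9.1,3.7],"roll": -0.096,"hand": -1}])

```text
t: 19.95
tool_pos: [565.9, 120.2, 248.8]
eef_rot: [0.153, 1.546, -0.149]
contact_force: [1.6, -0.4, -5.3]
width: 0.124
```

```bash
python3 - <<'E'
from h import *
h=[554,13.5,-.195];go(hpt(h,[0,80,186]),1.376)
E
```

```text
t 19.95 tcp [565.9 120.2 248.8] x [ 0.019  0.001 -1.   ] jaw 1.378 w 0.124 F [ 1.6 -0.4 -5.3] q7 0.89
slide [ 2.514 -1.091  0.309]
roll 0.002 (tool x down: +roll = cw world)
```

>>> apply_moves(rows=[{"slide": [0.3,-0.5,0.1],"roll": 0,"hand": -1},{"slide": [0.8,-1.0,0.25],"roll": 0,"hand": -1},{"slide": [1.3,-1.09,0.3],"roll": 0,"hand": -1},{"slide": [1.8,-1.09,0.31],"roll": 0,"hand": -1},{"slide": [2.3,-1.09,0.31],"roll": 0,"hand": -1},{"slide": [2.5,-1.09,0.31],"roll": 0,"hand": -1},{"slide": [2.5,-1.09,0.31],"roll": 0,"hand": -1},{"slide": [2.5,-1.09,0.31],"roll": 0,"hand": -1}])

```text
t: 20.75
tool_pos: [569.6, 92.9, 186.6]
eef_rot: [0.153, 1.546, -0.148]
contact_force: [-0.3, 0.1, -5.5]
width: 0.122
```

```bash
python3 - <<'E'
from h import *
W=viewer.grab_frame('wrist')
h=[554,13.5,-.195];go(hpt(h,[0,80,104]),1.376)
im=np.ascontiguousarray(W['pixels'][:,:,::-1])
for y in(80,0,-80): cv2.polylines(im,[proj(W,[hpt(h,[sx*47.5,y+sy*33.5,80]) for sx,sy in((1,1),(1,-1),(-1,-1),(-1,1))]).round().astype(int)],True,(0,0,255),1)
s=monitor.state();M=R.from_rotvec(s['eef_rot']).as_matrix();t=s['tool_pos']
for z in (5.2,45): cv2.polylines(im,[proj(W,[t+M@np.array([z,sy*31,sx*45]) for sx,sy in((1,1),(1,-1),(-1,-1),(-1,1))]).round().astype(int)],True,(0,255,0),1)
cv2.imwrite('pics/w13.png',im)
E
```

```text
t 20.8 tcp [569.8  92.6 186.9] x [ 0.02   0.001 -1.   ] jaw 1.379 w 0.126 F [ 0.9  0.2 -5.4] q7 0.92
slide [ 3.317 -0.044 -0.073]
roll 0.003 (tool x down: +roll = cw world)
```

View pics/w13.png

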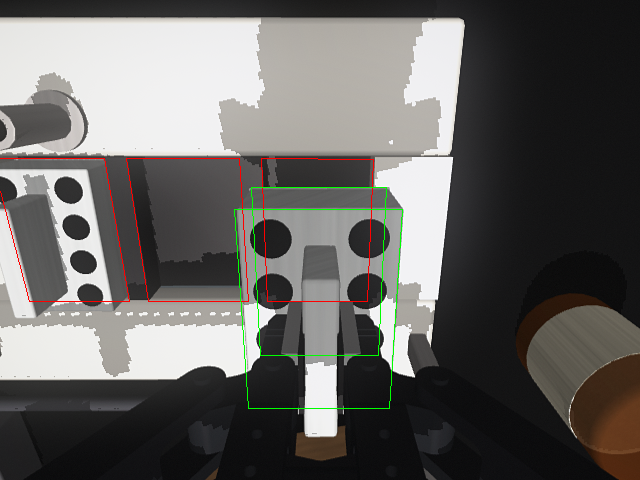

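Bay 1 (red, columns 262-374) and the held block (green) line up with the model. Block 1 is already in bay 3, at the left. I lower the second one.

>>> apply_moves(rows=[{"slide": [0.7,-0.02,0],"roll": 0,"hand": -1},{"slide": [1.4,-0.03,-0.02],"roll": 0,"hand": -1},{"slide": [2,-0.04,-0.03],"roll": 0,"hand": -1},{"slide": [2.4,-0.04,-0.04],"roll": 0,"hand": -1},{"slide": [2.7,-0.04,-0.05],"roll": 0,"hand": -1},{"slide": [2.9,-0.04,-0.05],"roll": 0,"hand": -1},{"slide": [2.95,-0.04,-0.05],"roll": 0,"hand": -1},{"slide": [2.95,-0.04,-0.05],"roll": 0,"hand": -1}])

```text
t: 21.6
tool_pos: [570.1, 92.1, 113.4]
eef_rot: [0.153, 1.545, -0.148]
contact_force: [0.2, -1.2, -4.8]
width: 0.122
```

```bash
python3 - <<'E'
from h import *
h=[554,13.5,-.195];go(hpt(h,[0,80,104]),1.376)
E
```

```text
t 21.6 tcp [570.1  92.1 113.4] x [ 0.021  0.001 -1.   ] jaw 1.379 w 0.122 F [ 0.2 -1.2 -4.8] q7 0.88
slide [ 0.377 -0.012 -0.031]
roll 0.003 (tool x down: +roll = cw world)
```

>>> apply_moves(rows=[{"slide": [0.15,0,-0.02],"roll": 0,"hand": -1},{"slide": [0.3,0,-0.03],"roll": 0,"hand": -1},{"slide": [0.4,0,-0.03],"roll": 0,"hand": -1},{"slide": [0.42,0,-0.03],"roll": 0,"hand": -1},{"slide": [0.42,0,-0.03],"roll": 0,"hand": -1},{"slide": [0.42,0,-0.03],"roll": 0,"hand": -0.4},{"slide": [0.42,0,-0.03],"roll": 0,"hand": -0.4},{"slide": [0.42,0,-0.03],"roll": 0,"hand": -0.4}])

```text
t: 22.4
tool_pos: [570.0, 92.5, 103.2]
eef_rot: [0.153, 1.544, -0.148]
contact_force: [0.5, -1.2, -0.5]
width: 0.298
```

```bash
python3 - <<'E'
from h import *
go()
s=monitor.state();M=R.from_rotvec(s['eef_rot']).as_matrix();t=s['tool_pos']
for T in([569,93,260],[520,90,400]): print((M.T@(np.array(T)-t)/25).round(2))
E
```

```text
t 22.4 tcp [570.   92.5 103.2] x [ 0.022  0.001 -1.   ] jaw 1.379 w 0.298 F [ 0.5 -1.2 -0.5] q7 0.87
[-6.27  0.05  0.09]
[-11.91  -0.41  -1.69]
```

>>> apply_moves(rows=[{"slide": [-1.2,0,0],"roll": 0,"hand": -0.4},{"slide": [-2.8,0,0],"roll": 0,"hand": -0.3},{"slide": [-4.4,0,0],"roll": 0.14,"hand": -0.3},{"slide": [-6,0,-0.3],"roll": 0.28,"hand": -0.3},{"slide": [-7.6,-0.1,-0.7],"roll": 0.42,"hand": -0.3},{"slide": [-9.2,-0.2,-1.1],"roll": 0.56,"hand": -0.3},{"slide": [-10.6,-0.3,-1.4],"roll": 0.7,"hand": -0.3},{"slide": [-11.9,-0.4,-1.7],"roll": 0.84,"hand": -0.3}])

```text
t: 23.2
tool_pos: [519.5, 90.7, 401.9]
eef_rot: [0.816, 1.395, -0.795]
contact_force: [0.1, 0.5, -0.3]
width: 0.355
```

>>> apply_moves(rows=[{"slide": [0,0,0],"roll": 0.14,"hand": -0.3},{"slide": [0,0,0],"roll": 0.28,"hand": -0.3},{"slide": [0,0,0],"roll": 0.42,"hand": -0.3},{"slide": [0,0,0],"roll": 0.56,"hand": -0.3},{"slide": [0,0,0],"roll": 0.7,"hand": -0.3},{"slide": [0,0,0],"roll": 0.73,"hand": -0.3},{"slide": [0,0,0],"roll": 0.73,"hand": -0.3},{"slide": [0,0,0],"roll": 0.73,"hand": -0.3}])

```text
t: 24.0
tool_pos: [519.5, 90.8, 401.9]
eef_rot: [1.364, 1.097, -1.33]
contact_force: [0.1, 1.2, 0.1]
width: 0.348
```

```bash
python3 - <<'E'
from h import *
W=viewer.grab_frame('wrist');np.save('w14.npy',W,allow_pickle=True)
h=[554,13.5,-.195]
go([676,34.5,390],-.195)
for m in models.mark_of(W,'block1_center'): print('blk',m['conf'],px(m),(rz(.195)@(atz(W,px(m),94)-[554,13.5,0])).round(1))
for m in models.mark_of(W,'frame_handle'): print('hd',m['conf'],px(m),[atz(W,px(m),z).round() for z in (320,331)])
im=np.ascontiguousarray(W['pixels'][:,:,::-1])
for y in(80,-80): cv2.polylines(im,[proj(W,[hpt(h,[sx*45,y+sy*31,98]) for sx,sy in((1,1),(1,-1),(-1,-1),(-1,1))]).round().astype(int)],True,(0,0,255),1)
for a in (1.7,1.78): cv2.polylines(im,[proj(W,[framept(h,a,193,y) for y in (-5,95)]).round().astype(int)],True,(0,255,0),1)
cv2.imwrite('pics/w14.png',im)
E
```

```text
t 24.05 tcp [519.5  90.8 401.9] x [ 0.024  0.002 -1.   ] jaw -0.194 w 0.346 F [ 0.7 -0.9  0.7] q7 -0.52
slide [0.619 6.564 1.007]
roll 0.001 (tool x down: +roll = cw world)
blk 0.94 [355.008 302.496] [ -0.3 -80.   94. ]
blk 0.87 [362.112 413.904] [  13.8 -245.9   94. ]
blk 0.61 [183.808 477.024] [-234.2 -350.    94. ]
hd 0.63 [598.592 289.296] [array([682.,  32., 320.]), array([674.,  39., 331.])]
```

View pics/w14.png

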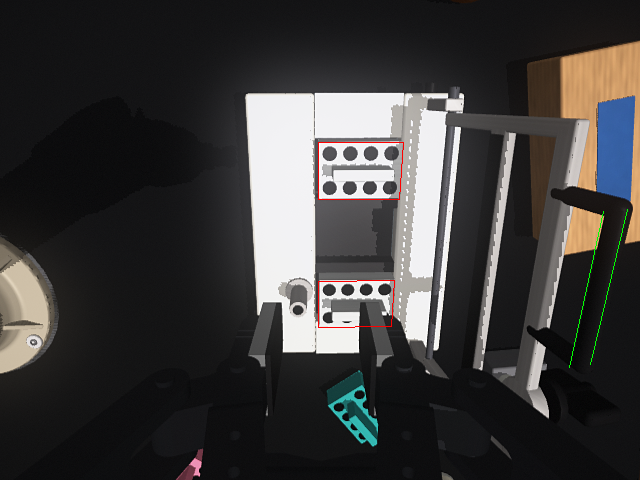

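Both blocks sit within their expected outlines, at (360,170) and (357,303), so they are flat and square. The handle bar runs from (622,208) to (588,358), an angle of about 1.76. I regrip it to close the frame.

>>> apply_moves(rows=[{"slide": [0,1.3,0.2],"roll": 0,"hand": -0.3},{"slide": [0,2.9,0.4],"roll": 0,"hand": -0.3},{"slide": [0,4.5,0.7],"roll": 0,"hand": -0.3},{"slide": [0,6,0.9],"roll": 0,"hand": -0.3},{"slide": [0,6.56,1],"roll": 0,"hand": -0.3},{"slide": [0.4,6.56,1],"roll": 0,"hand": -0.3},{"slide": [0.62,6.56,1],"roll": 0,"hand": -0.3},{"slide": [0.62,6.56,1],"roll": 0,"hand": -0.3}])

```text
t: 24.95
tool_pos: [675.5, 34.4, 388.9]
eef_rot: [1.363, 1.098, -1.333]
contact_force: [-0.1, 0.2, -0.1]
width: 0.35
```

```bash
python3 - <<'E'
from h import *
go([677,34.5,312],-.195)
E
```

```text
t 24.95 tcp [675.5  34.4 388.9] x [ 0.022  0.001 -1.   ] jaw -0.194 w 0.35 F [-0.1  0.2 -0.1] q7 -0.45
slide [ 3.077e+00 -8.000e-03  1.000e-03]
roll 0.001 (tool x down: +roll = cw world)
```

>>> apply_moves(force=40, rows=[{"slide": [0.8,0,0],"roll": 0,"hand": -0.3},{"slide": [1.6,0,0],"roll": 0,"hand": -0.3},{"slide": [2.4,0,0],"roll": 0,"hand": -0.3},{"slide": [2.9,0,0],"roll": 0,"hand": -0.3},{"slide": [3.08,0,0],"roll": 0,"hand": -0.3},{"slide": [3.08,0,0],"roll": 0,"hand": -1},{"slide": [3.08,0,0],"roll": 0,"hand": -1},{"slide": [3.08,0,0],"roll": 0,"hand": -1}])

```text
t: 25.75
tool_pos: [677.3, 34.4, 312.8]
eef_rot: [1.364, 1.097, -1.332]
contact_force: [-0.9, -0.8, -1.0]
width: 0.121
```

```bash
python3 - <<'E'
from h import *
go()
h=[554,13.5,-.195]
arc(h,1.755,[1.65,1.5,1.35,1.2,1.05,.9,.8])
E
```

```text
t 25.75 tcp [677.3  34.4 312.8] x [ 0.023  0.001 -1.   ] jaw -0.194 w 0.121 F [-0.9 -0.8 -1. ] q7 -0.47
1.65 [-0.12, -0.8, -0.0]
1.5 [-0.15, -1.96, -0.0]
1.35 [-0.01, -3.11, -0.0]
1.2 [0.3, -4.22, -0.0]
1.05 [0.78, -5.27, 0.0]
0.9 [1.41, -6.25, 0.0]
0.8 [1.9, -6.84, 0.01]
```

>>> apply_moves(rows=[{"slide": [-0.12,-0.8,0],"roll": 0,"hand": -1},{"slide": [-0.15,-1.96,0],"roll": 0,"hand": -1},{"slide": [-0.01,-3.11,0],"roll": 0,"hand": -1},{"slide": [0.3,-4.22,0],"roll": 0,"hand": -1},{"slide": [0.78,-5.27,0],"roll": 0,"hand": -1},{"slide": [1.41,-6.25,0],"roll": 0,"hand": -1},{"slide": [1.9,-6.84,0],"roll": 0,"hand": -1},{"slide": [1.9,-6.84,0],"roll": 0,"hand": -1}])

```text
t: 26.55
tool_pos: [508.7, 67.3, 261.3]
eef_rot: [1.361, 1.096, -1.334]
contact_force: [-6.1, -0.9, -3.0]
width: 0.119
```

```bash
python3 - <<'E'
from h import *
go()
h=[554,13.5,-.195]
H=hpt(h,[82,0,138]); s=monitor.state();d=rz(.195)@(s['tool_pos']+[0,0,16]-H);a=np.arctan2(d[2],-d[0]);print('hx',d,'angle',a,np.hypot(d[0],d[2]))
arc(h,a,[.7,.6,.5,.4,.3,.2,.1,.0])
E
```

```text
t 26.55 tcp [508.7  67.3 261.3] x [ 0.021 -0.001 -1.   ] jaw -0.194 w 0.119 F [-6.1 -0.9 -3. ] q7 -0.48
hx [-136.85841916   44.00875118  139.32967205] angle 0.7943456416483722 195.3022898202838
0.7 [0.52, -0.51, 0.0]
0.6 [1.13, -0.99, 0.0]
0.5 [1.78, -1.4, 0.0]
0.4 [2.46, -1.75, 0.01]
0.3 [3.18, -2.03, 0.01]
0.2 [3.93, -2.24, 0.01]
0.1 [4.69, -2.37, 0.01]
0.0 [5.46, -2.43, 0.01]
```

>>> apply_moves(rows=[{"slide": [0.52,-0.51,0],"roll": 0,"hand": -1},{"slide": [1.13,-0.99,0],"roll": 0,"hand": -1},{"slide": [1.78,-1.4,0],"roll": 0,"hand": -1},{"slide": [2.46,-1.75,0],"roll": 0,"hand": -1},{"slide": [3.18,-2.03,0],"roll": 0,"hand": -1},{"slide": [3.93,-2.24,0],"roll": 0,"hand": -1},{"slide": [4.69,-2.37,0],"roll": 0,"hand": -1},{"slide": [5.2,-2.42,0],"roll": 0,"hand": -1}])

```text
t: 27.35
tool_pos: [453.9, 78.8, 130.6]
eef_rot: [1.363, 1.094, -1.331]
contact_force: [4.1, -3.5, 2.5]
width: 0.117
```

>>> apply_moves(rows=[{"slide": [0.2,0,0],"roll": 0,"hand": -1},{"slide": [0.3,0,0],"roll": 0,"hand": -1},{"slide": [0.4,0,0],"roll": 0,"hand": -1},{"slide": [0.4,0,0],"roll": 0,"hand": -1},{"slide": [0.4,0,0],"roll": 0,"hand": -1},{"slide": [0.4,0,0],"roll": 0,"hand": -1},{"slide": [0.4,0,0],"roll": 0,"hand": -1},{"slide": [0.4,0,0],"roll": 0,"hand": -1}])

```text
t: 28.15
tool_pos: [454.1, 78.9, 123.7]
eef_rot: [1.361, 1.093, -1.333]
contact_force: [-20.1, -4.7, 38.0]
width: 0.116
```

```bash
python3 - <<'E'
from h import *
go()
h=[554,13.5,-.195]
H=hpt(h,[82,0,138]); s=monitor.state();d=rz(.195)@(s['tool_pos']+[0,0,16]-H);a=np.arctan2(d[2],-d[0]);print('hx',d,'angle',a,np.hypot(d[0],d[2]))
E
```

```text
t 28.15 tcp [454.1  78.9 123.7] x [ 0.023 -0.003 -1.   ] jaw -0.194 w 0.116 F [-20.1  -4.7  38. ] q7 -0.55
hx [-192.707416     44.74942068    1.68759906] angle 0.00875708863046008 192.71480526960903
```

>>> apply_moves(rows=[{"slide": [0,0,0],"roll": 0,"hand": -0.3},{"slide": [0,0,0],"roll": 0,"hand": -0.3},{"slide": [-0.6,0,0],"roll": 0,"hand": -0.3},{"slide": [-2,0,0],"roll": 0,"hand": -0.3},{"slide": [-4,0,0],"roll": -0.1,"hand": 0},{"slide": [-5.6,0,0],"roll": -0.24,"hand": 0.4},{"slide": [-7,0,0],"roll": -0.38,"hand": 0.4},{"slide": [-7,0,0],"roll": -0.52,"hand": 0.4}])

```text
t: 28.95
tool_pos: [452.2, 80.5, 303.7]
eef_rot: [0.97, 1.321, -0.943]
contact_force: [1.1, -0.5, -0.8]
width: 0.703
```

```bash
python3 - <<'E'
from h import *
h=[554,13.5,-.195]
K=framept(h,0,150,-70,48);print(K)
go(hpt(h,[82-150+10,-70,300]),1.376)
E
```

```text
[473.72510102 -41.99721249 186.        ]
t 28.95 tcp [452.2  80.5 303.7] x [ 0.031 -0.002 -1.   ] jaw 0.333 w 0.703 F [ 1.1 -0.5 -0.8] q7 0.09
slide [ 0.197 -0.446  5.113]
roll -1.043 (tool x down: +roll = cw world)
```

>>> apply_moves(rows=[{"slide": [0,-0.1,0.8],"roll": -0.14,"hand": 0.4},{"slide": [0,-0.1,1.6],"roll": -0.28,"hand": 0.4},{"slide": [0,-0.2,2.4],"roll": -0.42,"hand": 0.4},{"slide": [0,-0.2,3.2],"roll": -0.56,"hand": 0.4},{"slide": [0,-0.3,4],"roll": -0.7,"hand": 0.4},{"slide": [0,-0.4,4.8],"roll": -0.84,"hand": 0.4},{"slide": [0.2,-0.44,5.1],"roll": -0.98,"hand": 0.4},{"slide": [0.2,-0.44,5.1],"roll": -1.04,"hand": 0.4}])

```text
t: 29.75
tool_pos: [483.8, -45.0, 299.0]
eef_rot: [0.154, 1.536, -0.151]
contact_force: [-0.0, 1.5, 0.1]
width: 0.698
```

```bash
python3 - <<'E'
from h import *
W=viewer.grab_frame('wrist');np.save('w15.npy',W,allow_pickle=True);save(W,'w15.png')
h=[554,13.5,-.195]
K=framept(h,0,150,-70,48)
go(K+[0,0,14],1.376)
print('K',proj(W,[K,K+[0,0,12]]).round(1))
for m in models.mark_of(W,'knob_grip'): print('kg',m['conf'],px(m),atz(W,px(m),186))
for m in models.cut_out(W,'wing_knob')[:2]:
    r=m['region'];print(m['conf'],r.sum(),np.argwhere(r).min(0),np.argwhere(r).max(0))
for m in models.mark_of(W,'frame_handle'): print('hd',m['conf'],px(m),atz(W,px(m),138))
E
```

```text
t 29.8 tcp [483.7 -44.1 299.3] x [ 0.03  -0.001 -1.   ] jaw 1.379 w 0.698 F [ 0.1  0.6 -0.4] q7 1.37
slide [ 3.959 -0.011 -0.528]
roll 0.003 (tool x down: +roll = cw world)
K [[320.3 213.5]
 [320.4 219.2]]
kg 0.76 [318.72  210.192] [471.40291226 -42.5453805  186.        ]
0.66 3226 [160 294] [261 348]
0.53 3245 [206 275] [306 345]
hd 0.58 [481.216 133.68 ] [452.35457614  79.18121405 138.        ]
```

View pics/w15.png

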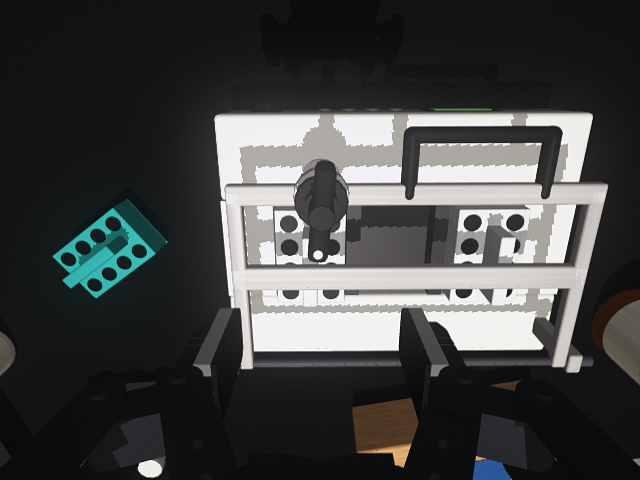

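The frame is down over both blocks. The wing runs from (324,163) to (318,260), which puts the knob at about +0.06 rad, and the knob axis is within about 2 mm of the model. I descend onto it.

>>> apply_moves(force=40, rows=[{"slide": [0.6,0,-0.2],"roll": 0.03,"hand": 0},{"slide": [1.4,0,-0.4],"roll": 0.06,"hand": 0},{"slide": [2.4,0,-0.52],"roll": 0.06,"hand": 0},{"slide": [3.4,0,-0.55],"roll": 0.06,"hand": 0},{"slide": [4.3,0,-0.57],"roll": 0.06,"hand": 0},{"slide": [4.9,0,-0.58],"roll": 0.06,"hand": 0},{"slide": [5.05,0,-0.58],"roll": 0.06,"hand": 0},{"slide": [5.05,0,-0.58],"roll": 0.06,"hand": 0}])

```text
t: 30.75
tool_pos: [473.4, -40.1, 173.2]
eef_rot: [0.205, 1.531, -0.201]
contact_force: [0.2, -0.1, 1.3]
width: 0.503
```

>>> apply_moves(force=40, rows=[{"slide": [0,0,0],"roll": 0,"hand": -0.5},{"slide": [0,0,0],"roll": 0,"hand": -1},{"slide": [0,0,0],"roll": 0,"hand": -1},{"slide": [0,0,0],"roll": 0,"hand": -1},{"slide": [0,0,0],"roll": 0,"hand": -1},{"slide": [0,0,0],"roll": 0,"hand": -1},{"slide": [0,0,0],"roll": 0,"hand": -1},{"slide": [0,0,0],"roll": 0,"hand": -1}])

```text
t: 31.55
tool_pos: [473.7, -41.6, 174.2]
eef_rot: [0.205, 1.529, -0.204]
contact_force: [-3.2, -5.2, 3.2]
width: 0.144
```

```bash
python3 - <<'E'
from h import *
go([473,-42.2,172]);print(monitor.state()['moment'])
E
```

```text
t 31.55 tcp [473.7 -41.6 174.2] x [ 0.032 -0.003 -0.999] jaw 1.309 w 0.144 F [-3.2 -5.2  3.2] q7 1.26
slide [ 0.089 -0.03  -0.026]
[-1.0190753   0.4297813  -0.06476077]
```

>>> apply_moves(rows=[{"slide": [0,0,0],"roll": -0.14,"hand": -1},{"slide": [0,0,0],"roll": -0.28,"hand": -1},{"slide": [0,0,0],"roll": -0.42,"hand": -1},{"slide": [0,0,0],"roll": -0.56,"hand": -1},{"slide": [0,0,0],"roll": -0.7,"hand": -1},{"slide": [0,0,0],"roll": -0.84,"hand": -1},{"slide": [0,0,0],"roll": -0.98,"hand": -1},{"slide": [0,0,0],"roll": -1.12,"hand": -1}])

```text
t: 32.35
tool_pos: [473.3, -41.9, 174.3]
eef_rot: [-0.684, 1.437, 0.659]
contact_force: [-0.5, -0.6, -1.1]
width: 0.142
```

```bash
python3 - <<'E'
from h import *
go(None,1.376+1.08);print(monitor.state()['moment'])
E
```

```text
t 32.35 tcp [473.3 -41.9 174.3] x [ 0.031 -0.003 -1.   ] jaw 2.434 w 0.142 F [-0.5 -0.6 -1.1] q7 2.38
roll -0.022 (tool x down: +roll = cw world)
[ 0.15618355  0.65581274 -0.06357064]
```

>>> apply_moves(rows=[{"slide": [0,0,0],"roll": -0.04,"hand": -1},{"slide": [0,0,0],"roll": -0.04,"hand": -1},{"slide": [0,0,0],"roll": -0.04,"hand": -0.5},{"slide": [0,0,0],"roll": -0.04,"hand": -0.5},{"slide": [0,0,0],"roll": -0.04,"hand": -0.5},{"slide": [0.1,0,0],"roll": -0.04,"hand": -0.5},{"slide": [0.25,0,0],"roll": -0.04,"hand": -0.5},{"slide": [0.37,0,0],"roll": -0.04,"hand": -0.5}])

```text
t: 33.15
tool_pos: [473.5, -41.9, 164.6]
eef_rot: [-0.715, 1.427, 0.689]
contact_force: [0.6, -0.4, 0.0]
width: 0.251
```

```bash
python3 - <<'E'
from h import *
go()
W=viewer.grab_frame('wrist');S=viewer.grab_frame('scene')
for p in(W,S):
  for m in models.mark_of(p,'knob_grip')[:2]: print('kg',m['conf'],px(m),proj(p,[[473.5,-42,186],[473.5,-42,178]]).round(1).tolist())
E
```

```text
t 33.15 tcp [473.5 -41.9 164.6] x [ 0.031 -0.003 -1.   ] jaw 2.474 w 0.251 F [ 0.6 -0.4  0. ] q7 2.41
kg 0.71 [315.584 339.696] [[316.0, 353.2], [316.8, 339.9]]
kg 0.63 [321.408 218.976] [[318.3, 219.1], [318.2, 221.0]]
```

There was no contact at 164.6 mm, and the knob mark fits z = 178, so the screw has dropped. I regrip and turn forward.

>>> apply_moves(rows=[{"slide": [0,0,0],"roll": 0,"hand": -1},{"slide": [0,0,0],"roll": 0,"hand": -1},{"slide": [0,0,0],"roll": 0,"hand": -1},{"slide": [0,0,0],"roll": 0.12,"hand": -1},{"slide": [0,0,0],"roll": 0.26,"hand": -1},{"slide": [0,0,0],"roll": 0.4,"hand": -1},{"slide": [0,0,0],"roll": 0.54,"hand": -1},{"slide": [0,0,0],"roll": 0.68,"hand": -1}])

```text
t: 34.15
tool_pos: [473.8, -42.2, 165.2]
eef_rot: [-0.175, 1.533, 0.164]
contact_force: [-0.0, -1.4, 1.9]
width: 0.143
```

>>> apply_moves(rows=[{"slide": [0,0,0],"roll": 0.14,"hand": -1},{"slide": [0,0,0],"roll": 0.28,"hand": -1},{"slide": [0,0,0],"roll": 0.42,"hand": -1},{"slide": [0,0,0],"roll": 0.56,"hand": -1},{"slide": [0,0,0],"roll": 0.7,"hand": -1},{"slide": [0,0,0],"roll": 0.84,"hand": -1},{"slide": [0,0,0],"roll": 0.98,"hand": -1},{"slide": [0,0,0],"roll": 1.12,"hand": -1}])

```text
t: 34.95
tool_pos: [473.5, -42.5, 165.2]
eef_rot: [0.713, 1.422, -0.698]
contact_force: [-0.7, -1.6, 2.0]
width: 0.143
```

```bash
python3 - <<'E'
from h import *
go(None,1.376-1.8);print(monitor.state()['moment'])
E
```

```text
t 34.95 tcp [473.5 -42.5 165.2] x [ 0.03  -0.004 -1.   ] jaw 0.663 w 0.143 F [-0.7 -1.6  2. ] q7 0.62
roll 1.087 (tool x down: +roll = cw world)
[-0.49961768  0.62830342  0.0322744 ]
```

>>> apply_moves(rows=[{"slide": [0,0,0],"roll": 0.14,"hand": -1},{"slide": [0,0,0],"roll": 0.28,"hand": -1},{"slide": [0,0,0],"roll": 0.42,"hand": -1},{"slide": [0,0,0],"roll": 0.56,"hand": -1},{"slide": [0,0,0],"roll": 0.7,"hand": -1},{"slide": [0,0,0],"roll": 0.84,"hand": -1},{"slide": [0,0,0],"roll": 0.96,"hand": -1},{"slide": [0,0,0],"roll": 1.08,"hand": -1}])

```text
t: 35.75
tool_pos: [473.2, -42.3, 165.2]
eef_rot: [1.528, 0.958, -1.487]
contact_force: [-0.1, -0.2, 2.0]
width: 0.145
```

```bash
python3 - <<'E'
from h import *
go(None,1.376-1.8);print(monitor.state()['moment'])
E
```

```text
t 35.75 tcp [473.2 -42.3 165.2] x [ 0.03  -0.004 -1.   ] jaw -0.422 w 0.145 F [-0.1 -0.2  2. ] q7 -0.45
roll 0.002 (tool x down: +roll = cw world)
[-0.06184157  0.64583284  0.02295364]
```

>>> apply_moves(rows=[{"slide": [0,0,0],"roll": 0.06,"hand": -1},{"slide": [0,0,0],"roll": 0.06,"hand": -1},{"slide": [0,0,0],"roll": 0.06,"hand": -1},{"slide": [0,0,0],"roll": 0.06,"hand": -1},{"slide": [0,0,0],"roll": 0.06,"hand": -1},{"slide": [0,0,0],"roll": 0.06,"hand": -1},{"slide": [0,0,0],"roll": 0.06,"hand": -1},{"slide": [0,0,0],"roll": 0.06,"hand": -1}])

```text
t: 36.55
tool_pos: [473.3, -42.2, 165.2]
eef_rot: [1.571, 0.921, -1.528]
contact_force: [3.8, 0.4, -0.4]
width: 0.142
```

```bash
python3 - <<'E'
from h import *
go();print(monitor.state()['moment'])
E
```

```text
t 36.55 tcp [473.3 -42.2 165.2] x [ 0.03  -0.004 -1.   ] jaw -0.482 w 0.142 F [ 3.8  0.4 -0.4] q7 -0.51
[-0.12655695 -0.33008377  0.90638308]
```

>>> apply_moves(rows=[{"slide": [0,0,0],"roll": 0,"hand": -0.4},{"slide": [0,0,0],"roll": 0,"hand": 0},{"slide": [0,0,0],"roll": 0,"hand": 0},{"slide": [-0.8,0,0],"roll": 0,"hand": 0},{"slide": [-2.2,0,0],"roll": 0,"hand": 0},{"slide": [-3.8,0,0],"roll": 0,"hand": 0},{"slide": [-5.4,0,0],"roll": 0,"hand": 0},{"slide": [-5.4,0,-1],"roll": 0,"hand": 0}])

```text
t: 37.35
tool_pos: [482.4, -22.3, 306.2]
eef_rot: [1.578, 0.91, -1.525]
contact_force: [0.2, -0.1, -0.0]
width: 0.5
```

```bash
python3 - <<'E'
from h import *
go()
h=[554,13.5,-.195]
W=viewer.grab_frame('wrist');save(W,'w16.png')
K=framept(h,0,150,-70,40)
print('pred',proj(W,[K]).round(1),'handle pred',proj(W,[framept(h,a,193,45) for a in (0,.06)]).round(1).tolist())
for m in models.mark_of(W,'knob_grip')[:2]: print('kg',m['conf'],px(m),atz(W,px(m),178))
for m in models.mark_of(W,'frame_handle')[:2]: print('hd',m['conf'],px(m))
for m in models.cut_out(W,'wing_knob')[:2]:
    P=np.argwhere(m['region'])[:,::-1].astype(float);X=np.array([atz(W,p,188)[:2] for p in P]);v=np.linalg.svd(X-X.mean(0))[2][0];a=np.arctan(v[1]/v[0]);print('wing dir',m['conf'],len(P),a,'knob angle mod pi',(-.195-a)%np.pi,X.mean(0))
for m in models.mark_of(W,'block1_center')[:4]: print('blk',m['conf'],(rz(.195)@(atz(W,px(m),94)-[554,13.5,0])).round(1))
E
```

```text
t 37.35 tcp [482.4 -22.3 306.2] x [ 0.038 -0.007 -0.999] jaw -0.488 w 0.5 F [ 0.2 -0.1 -0. ] q7 -0.53
pred [[317.1 258. ]] handle pred [[211.0, 111.6], [207.9, 111.7]]
kg 0.56 [315.392 255.792] [473.42604502 -39.96316081 178.        ]
hd 0.97 [209.088 112.08 ]
hd 0.28 [561.024 435.888]
wing dir 0.65 2833 1.1492765823073552 knob angle mod pi 1.7973160712824379 [476.27096932 -34.38914236]
blk 0.72 [  10.8 -254.7   94. ]
blk 0.68 [  1.3 -81.4  94. ]
```

```bash
python3 - <<'E'
from h import *
h=[554,13.5,-.195]
obs=[]
for c in('top','scene','wrist'):
    p=viewer.grab_frame(c)
    ms=models.mark_of(p,'frame_handle')
    if ms and ms[0]['conf']>.5: obs.append((p,px(ms[0])))
X,e=tri(obs);print('handle',X.round(1),e,'expected shut',framept(h,0,193,45).round(1))
if X[2]<148: manip.close_job();print('handed in')
E
```

```text
handle [391.8 213.   94.1] [[92.8, -22.6], [27.8, -24.4], [-154.7, -128.9]] expected shut [453.8  79.2 138. ]
the job is handed in; nothing more can be done
handed in
```

I did the whole sequence: opened the frame, seated both blocks, shut the frame over them, and clicked and tightened the knob. I handed the job in at about 37 s of robot time. One last check failed, so the shut frame rests on earlier readings.

- **Blocks:** only two genuine ones were on the bench. They sit in bays 3 and 1, the underside heights matched the bay floor to about 1 mm, and the wrist picture showed both square. The pink and turquoise look-alikes were left alone.
- **Frame:** I opened it to about 1.75 rad and shut it again until it stopped, with the handle pushing back at about 38 N. The arm's own reading then put the frame at about 0.01 rad.
- **Knob:** I turned it back to about -1.1 rad and loosened the grip. The fingers then went 10 mm lower without touching anything, and the knob mark fitted 178 mm, so the screw had dropped. I turned it clockwise to its end stop (0.9 N m), and the wing's direction in the picture gave about 1.80 rad.

**Last check that failed:** a final three-camera fix on the handle gave nonsense, with pixel errors of up to 155, because at least one detection was wrong. My script only tested the height, so it handed the job in anyway. The wrist picture just before put the handle within 2 pixels of its shut position, though that alone only narrows the angle to about 0 to 0.05 rad.

In that last wrist picture the block in bay 3 was found in place. The one in bay 1 was not detected, so its seating rests on the earlier picture. I did not measure the bystanders again at the end; the arm registered no contact near them.

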